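# Fill the yosegi box with sample pieces from the bolted showcase

### The job

Draw the showcase's brass bolt right back, take the lipped measuring cup out from under the glass and pour all eight wooden pieces from it into the yosegi box. Then stand the empty cup upright on the round coaster, leaving the bolt drawn and the box and the other bench things where they are.

Things in the scene. Friction and masses are not known exactly. Their poses are not given: they have to be found in the camera images.
- showcase: Fixed cedar showcase, open at the front (-x, robot side) and back. Origin on the bench under the cup's starting place; +x away from the robot, +y the way the bolt opens. Plinth spans x -75..110, y -135..235 mm, 20 mm high; two 22 mm posts at x 97, y -120 and +120 mm carry a glass canopy over the cup.
- canopy_edge (a point): Middle of the lower front edge of the glass canopy, 160 mm above the bench, at showcase x -5, y 0 mm. The canopy (12 mm thick) runs from there to x 108 and y -135..135 mm. A tool pointing straight down onto the cup hits it; one leaning back 30 to 50 deg towards the robot fits. Axes of the showcase.
- bolt (a joint): Brass latch bolt, a 12 mm rod along showcase y, axis 48 mm above the bench, 50 mm in front (-x) of the cup's place, barring its way out. 0 = shut, 0.110 m = fully drawn to showcase +y; stays where left, friction 2.5 N. Rod's free end at showcase y -50 mm shut, +60 mm drawn. Staples at y -52 and +66 mm, up to 62 mm high.
- bolt_tab (a point): Middle of the top edge of the upright brass tab on the bolt's handle end: 12 mm thick along showcase y, 22 mm along x, its top 105 mm above the bench and 63 mm tall; at showcase x -50, y +105 mm when shut. It moves with the bolt; its axes are the showcase's.
- cup: Loose hinoki cup with pouring lip, 0.14 kg. Origin in its underside, z up, +x to the lip, which faces away from the robot. Flat parallel sides, outer faces y -30 and +30 mm, 55 mm high, 4 mm thick; back wall's outer face x -31 mm; floor 5 mm thick to x 20 mm, from there the front wall slopes out 45 deg to the lip. Grip across the sides at x 5, z 33 mm.
- cup_lip (a point): Middle of the cup's pouring lip, at x 71, y 0, z 53 mm in the cup's frame; same axes as the cup.
- yosegi_box: Loose heavy (0.9 kg) square yosegi-patterned open box, outer 120 x 120 x 60 mm high, walls and floor 7 mm, inside 106 x 106 mm. Origin at the centre of its underside, z up. Either left or right of the robot's centre line.
- coaster: Fixed round cedar coaster, diameter 116 mm, 8 mm thick; origin at the centre of its underside on the bench, z up. On the other side of the centre line from the box.
- horn: Bystander: black lacquer burnishing horn lying on the bench, about 125 mm long, 24 mm thick.
- weight: Bystander: pewter inkstone weight 50 x 34 mm with a small knob, 36 mm high; origin centre of underside.
- sample_block: Bystander: two-tone hinoki sample block 80 x 35 x 24 mm; origin centre of underside.
- piece0: One of eight loose turned wooden pieces in the cup, a chunky cylinder 16 mm across and 14 mm tall, 10 g; origin at the centre of one end face, z along its axis.
- piece1: One of eight loose turned wooden pieces in the cup, a chunky cylinder 16 mm across and 14 mm tall, 10 g; origin at the centre of one end face, z along its axis.
- piece2: One of eight loose turned wooden pieces in the cup, a chunky cylinder 16 mm across and 14 mm tall, 10 g; origin at the centre of one end face, z along its axis.
- piece3: One of eight loose turned wooden pieces in the cup, a chunky cylinder 16 mm across and 14 mm tall, 10 g; origin at the centre of one end face, z along its axis.
- piece4: One of eight loose turned wooden pieces in the cup, a chunky cylinder 16 mm across and 14 mm tall, 10 g; origin at the centre of one end face, z along its axis.
- piece5: One of eight loose turned wooden pieces in the cup, a chunky cylinder 16 mm across and 14 mm tall, 10 g; origin at the centre of one end face, z along its axis.
- piece6: One of eight loose turned wooden pieces in the cup, a chunky cylinder 16 mm across and 14 mm tall, 10 g; origin at the centre of one end face, z along its axis.
- piece7: One of eight loose turned wooden pieces in the cup, a chunky cylinder 16 mm across and 14 mm tall, 10 g; origin at the centre of one end face, z along its axis.

How it is judged:
By the outcome, as a careful person would: the job done as asked, in the order asked, and still so for the second after the job is handed in, with the robot touching nothing.
It also fails if it takes over 72 s, if anything falls off the work surface, if the arm or the gripper's body presses on something with over 40 N, if the wrist force passes 120 N, or if a joint passes its speed limit or range.

### The arm

A 6-joint arm with a two-finger parallel gripper is mounted at the origin on the work surface. World frame = base frame: x ahead of the robot, y to its left, z up, the work surface at z = 0. Lengths are in m, angles in rad, forces in N, time in s.
With the tool pointing down it reaches from about 0.35 to 0.775 m from the base axis. Payload 7.3 kg.
Tool frame: the origin (TCP) lies between the finger pads, 19 mm behind the fingertips; this is the grasp point; x points along the fingers, z is the direction in which the jaws open and shut, and the axes are right-handed (so a half turn about x gives the same grasp; the last joint's range is limited). The gripper opens to 92 mm and grips with 3 to 60 N. Pads are 19 mm wide; open, the fingers measure 130 mm over their backs; the gripper's body (75 mm by 190 mm) begins 47 mm behind the grasp point.
Start: joints at [-1.412, 0.342, 1.524, -0, 1.275, -0.146], TCP at [0.158, -0.501, 0.246] pointing down, gripper open.
Joint ranges: [-2.53, 2.53], [-0.77, 2.02], [0.04, 2.7], [-1, 4.14], [0.28, 2.66], [-3.11, 3.11]. Speed limits (rad/s): [2.57, 2.57, 3.14, 3.14, 3.14, 3.14].

### API

Orientations are given as [roll, pitch, yaw] about the fixed x, y, z axes, in that order (R = Rz(yaw) Ry(pitch) Rx(roll)).
In Python, from cell import robot gives the robot as it stands.
- The arm moves only by the shell command python3 -m jog 'ROWS' [FORCE]. ROWS is JSON, a list of rows, each an object of numbers: "fingers": the closure, from 0 (fully open) to 1 (shut); "x", "y", "z": the shift along the tool's x, y, z in cm; "spin": the turn about the tool's x in degrees. A call has 1 to 5 rows; each row is the pose to reach, as a shift and turn from the pose commanded when the call began, along the tool's axes at that moment; what a row does not reach only later rows make up. A row lasts 1/8 s, in which the tool goes at most 62.5 mm and 10.7 degrees, less where a joint would pass 70% of its speed; a pose out of reach is approached as far as the arm can. A call with a gripper value outside its range is refused whole. The fingers move at their own pace and stop on an object; FORCE is the grip in N (left out, the last holds). Time passes only in rows, so rows that repeat a pose let the fingers close. It gives the time, the measured TCP pose, the force and the opening at its end, in the units of the state.
- robot.observe(): the state, without advancing time (a new reading comes with each control period).
- robot.read_camera(name): name is "side" or "top"; returns a dict with "color" (384x512x3 uint8, red, green, blue), "mtx" (3x3 intrinsics, pixels), "view" (4x4, takes a point from world to camera coordinates). Camera axes: x right, y down, z forward; pixel columns grow to the right and rows downward; lengths in m; the calibration is good to about 2 mm. A picture is of the moment at which its call begins. There is no depth.
- robot.hand_in(): hands the job in, once; it reports no verdict.
Trained networks look in a picture, given as the dict that the camera call returned (one of the last four; its "shot" number tells which), for a name from the list of things; names that differ only in an ending like _2 or _b are one class to them, and where a whole thing is asked for, a point or a joint stands for the part that bears it (a point fixed in the world has none). Each returns a list of dicts, best first, with "conf" (0 to 1); they miss things now and then, are a little off and sometimes report something else, mostly with a low value. They report only what shows in the picture. A call takes as long as a camera call.
- robot.look_for(target, picture): "xy" ([column, row] in pixels, amid what is visible of it).
The state is a dict: "time": time; "qpos": joint angles; "qvel": joint speeds; "joint_efforts": joint torques, N m; "tool_pos": TCP position; "tool_rot": TCP orientation; "contact_force": force on the tool from outside, world axes, zero at the start; "torque": the same for the moment, N m; "opening": finger opening in m.
Only numpy, scipy, OpenCV 4.12 (cv2) and the standard library are available. Lean on these libraries where they do the work, as an engineer would, in place of code of your own. Each camera call takes 0.05 s, during which the arm holds its last target. There are 200 camera calls.

## Working session

There is one attempt and no reset: what is moved stays moved. The work goes in short steps, Python scripts to look and compute and a shell command to move; the robot and the scene stay as the last step left them, time stands still between calls to the robot, and variables do not carry over. Pictures are saved under pics/ and viewed, on a budget of 14 in all, crops included, one or two more only if the job needs it, and the job is handed in when it is done.

```bash
ls; mkdir -p pics; python3 - <<'E'
from cell import robot
import cv2, numpy as np
print(robot.observe())
for n in ("top","side"):
    p=robot.read_camera(n)
    cv2.imwrite(f"pics/{n}0.png",p["color"][:,:,::-1])
    print(n,p["mtx"].tolist(),np.round(p["view"],4).tolist())
    for t in ["showcase","bolt_tab","bolt","cup","cup_lip","yosegi_box","coaster","horn","weight","sample_block"]:
        print(t,[(np.round(d["xy"],1).tolist(),round(d["conf"],2)) for d in robot.look_for(t,p)[:2]])
E
```

```text
pics
{'time': 0.0, 'qpos': array([-1.41199706e+00,  3.42700174e-01,  1.52505249e+00, -3.40904890e-05,
        1.27535447e+00, -1.45968012e-01]), 'qvel': array([ 0.00032477,  0.00129996, -0.0015989 ,  0.00014715, -0.00193849,
        0.00082539]), 'joint_efforts': array([-9.64684477e-05, -4.31239057e+01, -2.44218546e+01,  7.18376599e-02,
        5.60569740e-02, -1.14897407e-04]), 'tool_pos': array([ 0.1575039 , -0.50041472,  0.24484425]), 'tool_rot': array([3.01714582, 1.5692815 , 1.75112672]), 'contact_force': array([-0.99646435, -0.17332855, -0.28079172]), 'torque': array([-0.0063373 ,  0.01998195,  0.00605588]), 'opening': 0.09226418529307846}
top [[352.563076459924, 0.0, 251.2794981560294], [0.0, 352.563076459924, 191.5341025549904], [0.0, 0.0, 1.0]] [[-0.0238, -0.9997, 0.0063, 0.0068], [-0.9939, 0.023, -0.1075, 0.5723], [0.1073, -0.0089, -0.9942, 0.8919], [0.0, 0.0, 0.0, 1.0]]
showcase [([270.7, 154.5], 0.87)]
bolt_tab [([264.1, 186.8], 0.83)]
bolt [([271.6, 187.1], 0.68)]
cup [([287.2, 176.3], 0.57)]
cup_lip [([282.2, 171.5], 0.89), ([266.5, 186.5], 0.49)]
yosegi_box [([345.8, 241.4], 0.8)]
coaster [([158.5, 243.6], 0.81)]
horn [([367.6, 157.7], 0.57)]
weight [([218.4, 252.5], 0.71), ([276.0, 237.9], 0.3)]
sample_block [([273.1, 240.3], 0.72)]
side [[367.5785339374629, 0.0, 265.1207758742317], [0.0, 367.5785339374629, 181.45473219776613], [0.0, 0.0, 1.0]] [[0.989, -0.1477, 0.0077, -0.5715], [-0.0853, -0.6125, -0.7858, 0.1154], [0.1208, 0.7765, -0.6184, 1.0428], [0.0, 0.0, 0.0, 1.0]]
showcase [([305.1, 203.0], 0.57)]
bolt_tab [([265.1, 185.9], 0.58)]
bolt [([267.9, 187.6], 0.81), ([210.6, 191.4], 0.5)]
cup [([289.4, 210.0], 0.68)]
cup_lip [([291.9, 213.2], 0.9)]
yosegi_box [([223.7, 266.0], 0.84)]
coaster [([211.8, 159.6], 0.67)]
horn [([320.3, 286.4], 0.94)]
weight [([214.1, 162.4], 0.74), ([211.8, 189.3], 0.63)]
sample_block [([219.2, 221.7], 0.8), ([213.3, 161.2], 0.56)]
```

```bash
python3 - <<'E'
import cv2
a=cv2.imread("pics/top0.png")[90:290,110:410]
cv2.imwrite("pics/top0c.png",cv2.resize(a,(800,533),interpolation=cv2.INTER_CUBIC))
b=cv2.imread("pics/side0.png")[110:320,160:420]
cv2.imwrite("pics/side0c.png",cv2.resize(b,(743,600),interpolation=cv2.INTER_CUBIC))
E
```

```text
(no output)
```

View pics/top0c.png

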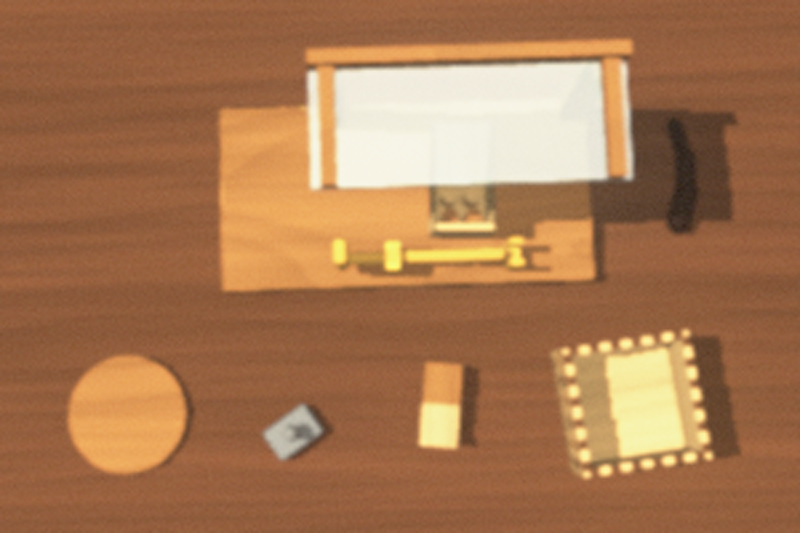

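View pics/side0c.png

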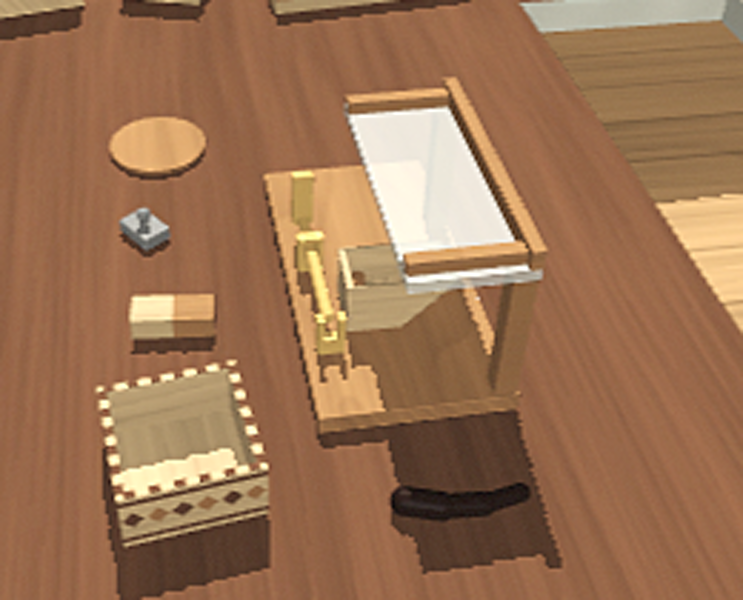

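The top picture shows the coaster on the left at about (158,244), the box on the right at (346,241), and the tab at about (237,183). The cup's back sticks out just beyond the canopy's front edge. The side view agrees. The documented rows have no tilt, so I'll check the tool's own usage text before planning the tilts.

Estimates so far: showcase at about (0.635, -0.0885) with yaw near 0, box at (0.439, -0.245), coaster at (0.439, 0.243). With no tilt in the rows, the only way to lean the tool looks like asking for poses beyond reach. I'll test that high up and in free space.

```bash
cat >> h.py <<'E'
def st():
    o=robot.observe();M=R.from_euler("xyz",o["tool_rot"]).as_matrix()
    return o,M
def show():
    o,M=st();print("t",round(o["time"],2),"p",np.round(o["tool_pos"],4),"tx",np.round(M[:,0],3),"tz",np.round(M[:,2],3),"q",np.round(o["qpos"],2),"F",np.round(o["contact_force"],1),"op",round(o["opening"],4))
    return o,M
def to(*T):
    o,M=show()
    for t in T: print("to",t,"-> xyz cm",np.round(M.T@(np.array(t)-o["tool_pos"])*100,2))
E
python3 - <<'E'
from h import *
to((.5,-.02,.36),(.3,-.25,.3))
E
```

```text
t 1.15 p [ 0.1576 -0.5008  0.2455] tx [ 0. -0. -1.] tz [ 0.3   -0.954  0.   ] q [-1.41  0.34  1.52  0.    1.28 -0.15] F [ 0.7 -0.3  0.6] op 0.0917
to (0.5, -0.02, 0.36) -> xyz cm [-11.45  47.09 -35.59]
to (0.3, -0.25, 0.3) -> xyz cm [ -5.45  21.11 -19.65]
```

```bash
python3 -m jog '[{"x":-1.2,"y":4.7,"z":-3.6,"spin":6},{"x":-2.4,"y":9.4,"z":-7.2,"spin":12},{"x":-3.5,"y":14.1,"z":-10.7,"spin":17.5},{"x":-4.6,"y":18.8,"z":-14.2,"spin":17.5},{"x":-5.7,"y":23.5,"z":-17.8,"spin":17.5}]'; python3 - <<'E'
from h import *
to((.5,-.02,.36))
E
```

```text
t 1.15 p [ 0.1576 -0.5008  0.2455] tx [ 0. -0. -1.] tz [ 0.3   -0.954  0.   ] q [-1.41  0.34  1.52  0.    1.28 -0.15] F [ 0.7 -0.3  0.6] op 0.0917
to (0.5, -0.02, 0.36) -> xyz cm [-11.45  47.09 -35.59]$[0]: bad value
```

```bash
python3 -m jog '[{"fingers":0,"x":-1.2,"y":4.7,"z":-3.6,"spin":6},{"fingers":0,"x":-2.4,"y":9.4,"z":-7.2,"spin":12},{"fingers":0,"x":-3.5,"y":14.1,"z":-10.7,"spin":17.5},{"fingers":0,"x":-4.6,"y":18.8,"z":-14.2,"spin":17.5},{"fingers":0,"x":-5.7,"y":23.5,"z":-17.8,"spin":17.5}]'; python3 - <<'E'
from h import *
to((.5,-.02,.36))
E
```

```text
time: 1.78
tool_pos: [0.3291, -0.2589, 0.3031]
tool_rot: [0.814, 1.57, -0.758]
contact_force: [0.6, 0.5, 0.1]
opening: 0.0914
t 1.77 p [ 0.3291 -0.2589  0.3031] tx [ 0.001 -0.001 -1.   ] tz [-0.001 -1.     0.001] q [-0.85  0.1   1.68  0.    1.36  0.72] F [0.6 0.5 0.1] op 0.0914
to (0.5, -0.02, 0.36) -> xyz cm [ -5.69  17.06 -23.91]
```

```bash
python3 -m jog '[{"fingers":0,"x":-1.1,"y":4,"z":-5},{"fingers":0,"x":-2.2,"y":8,"z":-10},{"fingers":0,"x":-3.3,"y":12,"z":-15},{"fingers":0,"x":-4.4,"y":16,"z":-20},{"fingers":0,"x":-5.5,"y":20,"z":-25.9}]'>/dev/null;  python3 -m jog '[{"fingers":0,"x":0,"y":6,"z":0},{"fingers":0,"x":0,"y":12,"z":0},{"fingers":0,"x":0,"y":18,"z":0},{"fingers":0,"x":0,"y":24,"z":0},{"fingers":0,"x":0,"y":30,"z":0}]'; python3 -c "
from h import *
show()"; python3 -m jog '[{"fingers":0,"x":0,"y":6,"z":0},{"fingers":0,"x":0,"y":12,"z":0},{"fingers":0,"x":0,"y":18,"z":0},{"fingers":0,"x":0,"y":24,"z":0},{"fingers":0,"x":0,"y":30,"z":0}]'; python3 -c "
from h import *
show()"
```

```text
t 1.77 p [ 0.3291 -0.2589  0.3031] tx [ 0.001 -0.001 -1.   ] tz [-0.001 -1.     0.001] q [-0.85  0.1   1.68  0.    1.36  0.72] F [0.6 0.5 0.1] op 0.0914
t 1.77 p [ 0.3291 -0.2589  0.3031] tx [ 0.001 -0.001 -1.   ] tz [-0.001 -1.     0.001] q [-0.85  0.1   1.68  0.    1.36  0.72] F [0.6 0.5 0.1] op 0.0914$[0]: bad value
$[0]: bad value
$[0]: bad value
```

```bash
python3 -m jog '[{"fingers":0,"x":-1.1,"y":4,"z":-4.8,"spin":0},{"fingers":0,"x":-2.2,"y":8,"z":-9.6,"spin":0},{"fingers":0,"x":-3.3,"y":12,"z":-14.4,"spin":0},{"fingers":0,"x":-4.4,"y":16,"z":-19.2,"spin":0},{"fingers":0,"x":-5.5,"y":20,"z":-24,"spin":0}]'>/dev/null; python3 -c "
from h import *
show()";  python3 -m jog '[{"fingers":0,"x":0,"y":6,"z":-1.8,"spin":0},{"fingers":0,"x":0,"y":12,"z":-1.8,"spin":0},{"fingers":0,"x":0,"y":18,"z":-1.8,"spin":0},{"fingers":0,"x":0,"y":24,"z":-1.8,"spin":0},{"fingers":0,"x":0,"y":30,"z":-1.8,"spin":0}]'>/dev/null; python3 -c "
from h import *
show()"; python3 -m jog '[{"fingers":0,"x":0,"y":6,"z":0,"spin":0},{"fingers":0,"x":0,"y":12,"z":0,"spin":0},{"fingers":0,"x":0,"y":18,"z":0,"spin":0},{"fingers":0,"x":0,"y":24,"z":0,"spin":0}]'>/dev/null; python3 -c "
from h import *
show()"
```

```text
t 2.4 p [ 0.5265 -0.0224  0.3572] tx [ 0.001 -0.    -1.   ] tz [-0. -1.  0.] q [-0.19  0.29  1.3  -0.    1.56  1.38] F [ 0.4 -1.2 -1. ] op 0.0917
t 3.02 p [ 0.7833 -0.0066  0.3491] tx [ 0.017 -0.    -1.   ] tz [-0.001 -1.     0.   ] q [-0.11  0.98  0.09  0.    2.06  1.47] F [ 2.2 -0.8  1.5] op 0.0916
t 3.52 p [ 0.827  -0.0059  0.2969] tx [ 0.066 -0.001 -0.998] tz [-0.001 -1.     0.001] q [-0.1   1.07  0.04  0.01  1.97  1.47] F [ 0.4  0.3 -0.4] op 0.0919
```

```bash
python3 -m jog '[{"fingers":0,"x":-3,"y":5.4,"z":0,"spin":0}]'>/dev/null; python3 -c "
from h import *
show()";  python3 -m jog '[{"fingers":0,"x":-15,"y":27,"z":0,"spin":0},{"fingers":0,"x":-15,"y":27,"z":0,"spin":0},{"fingers":0,"x":-15,"y":27,"z":0,"spin":0}]'>/dev/null; python3 -c "
from h import *
show()"; python3 -m jog '[{"fingers":0,"x":-50,"y":90,"z":0,"spin":0},{"fingers":0,"x":-50,"y":90,"z":0,"spin":0},{"fingers":0,"x":-50,"y":90,"z":0,"spin":0}]'>/dev/null; python3 -c "
from h import *
show()"
```

```text
t 3.65 p [ 0.8337 -0.0056  0.3055] tx [ 0.101 -0.001 -0.995] tz [-0.001 -1.     0.001] q [-0.1   1.06  0.04  0.01  1.94  1.47] F [-0.3 -0.1  0.4] op 0.0915
t 4.03 p [ 0.8358 -0.0049  0.3346] tx [ 0.152 -0.001 -0.988] tz [-0.001 -1.     0.001] q [-0.1   1.02  0.04  0.02  1.93  1.48] F [-0.7 -0.1 -0.3] op 0.0922
t 4.4 p [ 0.8349 -0.0041  0.3645] tx [ 0.198 -0.001 -0.98 ] tz [-0.001 -1.     0.001] q [-0.1   0.99  0.04  0.02  1.92  1.48] F [-1.   0.4 -0.2] op 0.0918
```

```bash
s(){ python3 -c "
from h import *
show()"; }
python3 -m jog '[{"fingers":0,"x":0,"y":6.2,"z":0,"spin":0}]'>/dev/null; s; python3 -m jog '[{"fingers":0,"x":0,"y":6.2,"z":0,"spin":0}]'>/dev/null; s; python3 -m jog '[{"fingers":0,"x":-1,"y":6.1,"z":0,"spin":0}]'>/dev/null; s
python3 -m jog '[{"fingers":0,"x":0,"y":20,"z":0,"spin":0}]'>/dev/null; s;python3 -m jog '[{"fingers":0,"x":0,"y":20,"z":0,"spin":0}]'>/dev/null; s
```

```text
t 4.53 p [ 0.8534 -0.0039  0.3559] tx [ 0.239 -0.002 -0.971] tz [-0.001 -1.     0.002] q [-0.1   1.    0.04  0.02  1.86  1.48] F [-0.4 -0.1  0.1] op 0.092
t 4.65 p [ 0.8711 -0.0038  0.3451] tx [ 0.274 -0.002 -0.962] tz [-0.001 -1.     0.001] q [-0.1   1.02  0.04  0.03  1.81  1.48] F [ 0.4  0.2 -0.7] op 0.0915
t 4.78 p [ 0.8829 -0.0037  0.3464] tx [ 0.31  -0.002 -0.951] tz [-0.001 -1.     0.001] q [-0.1   1.02  0.04  0.03  1.77  1.48] F [0.3 0.7 0.2] op 0.0915
t 4.9 p [ 0.8981 -0.0035  0.3464] tx [ 0.353 -0.002 -0.936] tz [-0.001 -1.     0.002] q [-0.1   1.03  0.04  0.03  1.72  1.48] F [ 0.1  0.  -0.2] op 0.0921
t 5.03 p [ 0.912  -0.0034  0.345 ] tx [ 0.39  -0.002 -0.921] tz [-0.001 -1.     0.002] q [-0.1   1.04  0.04  0.04  1.67  1.48] F [ 0.2 -0.1 -0.6] op 0.0923
```

```bash
s(){ python3 -c "
from h import *
show()"; }
for i in 1; do python3 -m jog '[{"fingers":0,"x":0,"y":20,"z":0,"spin":0}]'>/dev/null;python3 -m jog '[{"fingers":0,"x":0,"y":20,"z":0,"spin":0}]'>/dev/null;python3 -m jog '[{"fingers":0,"x":0,"y":20,"z":0,"spin":0}]'>/dev/null;python3 -m jog '[{"fingers":0,"x":0,"y":20,"z":0,"spin":0}]'>/dev/null; s;python3 -m jog '[{"fingers":0,"x":0,"y":20,"z":0,"spin":0}]'>/dev/null;python3 -m jog '[{"fingers":0,"x":0,"y":20,"z":0,"spin":0}]'>/dev/null;python3 -m jog '[{"fingers":0,"x":0,"y":20,"z":0,"spin":0}]'>/dev/null; s;python3 -m jog '[{"fingers":0,"x":0,"y":20,"z":0,"spin":0}]'>/dev/null;python3 -m jog '[{"fingers":0,"x":0,"y":20,"z":0,"spin":0}]'>/dev/null; s;done
```

```text
t 5.53 p [ 0.9562 -0.0028  0.3674] tx [ 0.536 -0.002 -0.844] tz [-0.001 -1.     0.002] q [-0.1   1.04  0.04  0.05  1.5   1.48] F [-0.3  0.4 -0.4] op 0.0922
t 5.9 p [ 0.9773 -0.0025  0.4069] tx [ 0.637 -0.003 -0.771] tz [-0.001 -1.     0.002] q [-0.1   1.02  0.04  0.06  1.4   1.48] F [-0.3  0.4  0.4] op 0.0915
t 6.15 p [ 0.9853 -0.0023  0.4411] tx [ 0.697 -0.003 -0.717] tz [-0.001 -1.     0.003] q [-0.1   0.99  0.04  0.07  1.34  1.48] F [ 0.   0.2 -0.1] op 0.092
```

```bash
python3 -m jog '[{"fingers":0.5,"x":0,"y":20,"z":0,"spin":0}]'>/dev/null; python3 - <<'E'
from h import *
to((.5,.017,.36),(.515,.017,.165))
p=robot.read_camera("top")
cv2.imwrite("pics/t1.png",p["color"][:,:,::-1])
for t in ["bolt_tab","bolt","cup","yosegi_box","coaster"]:
    print(t,[(np.round(d["xy"],1).tolist(),round(d["conf"],2)) for d in robot.look_for(t,p)[:2]])
for X in [(.585,.0165,.105),(.604,-.0885,.075),(.635,-.0885,.075),(.706,-.0885,.075)]: print(np.round(px(p,X),1))
E
```

```text
t 6.28 p [ 0.9875 -0.0021  0.4601] tx [ 0.725 -0.003 -0.689] tz [-0.001 -1.     0.003] q [-0.1   0.98  0.04  0.07  1.32  1.48] F [-0.3  0.3 -0.4] op 0.0854
to (0.5, 0.017, 0.36) -> xyz cm [-28.42 -40.86  -1.87]
to (0.515, 0.017, 0.165) -> xyz cm [-13.89 -53.95  -1.92]
bolt_tab [([287.0, 183.9], 0.67)]
bolt [([286.3, 186.9], 0.43)]
cup [([287.7, 173.7], 0.58)]
yosegi_box [([346.4, 240.9], 0.64)]
coaster []
[241.8 183.2]
[283.8 176.3]
[283.4 164.1]
[282.4 136.5]
```

```bash
python3 -m jog '[{"fingers":0.4,"x":-3.5,"y":-5.1,"z":-0.3,"spin":0},{"fingers":0.4,"x":-7,"y":-10.2,"z":-0.6,"spin":0},{"fingers":0.4,"x":-10.5,"y":-15.3,"z":-0.9,"spin":0},{"fingers":0.4,"x":-14,"y":-20.4,"z":-1.2,"spin":0},{"fingers":0.4,"x":-17.5,"y":-25.5,"z":-1.5,"spin":0}]'>/dev/null; python3 -m jog '[{"fingers":0.4,"x":-3.5,"y":-5.1,"z":-0.3,"spin":0},{"fingers":0.4,"x":-7,"y":-10.2,"z":-0.6,"spin":0},{"fingers":0.4,"x":-10.5,"y":-15.3,"z":-0.9,"spin":0}]'>/dev/null; python3 - <<'E'
from h import *
to((.515,.02,.165))
p=robot.read_camera("top")
print([(np.round(at(p,d["xy"],.1),4),round(d["conf"],2)) for d in robot.look_for("bolt_tab",p)[:2]])
print("staple",at(p,(257.6,185),.062))
q=robot.read_camera("side")
print([(d["xy"],round(d["conf"],2)) for d in robot.look_for("bolt_tab",q)[:2]],px(q,(.585,.0165,.105)),px(q,(.585,.027,.105)))
a=cv2.resize(p["color"][130:230,190:340,::-1],(600,400),interpolation=cv2.INTER_CUBIC)
b=cv2.resize(q["color"][140:250,220:370,::-1],(600,440),interpolation=cv2.INTER_CUBIC)[:200*2]
cv2.imwrite("pics/t2.png",cv2.resize(np.hstack([a,b]),(800,267)))
cv2.imwrite("pics/t2.png",np.vstack([a[:300],b[:300]]))
E
```

```text
t 7.58 p [0.5769 0.0186 0.3732] tx [ 0.722 -0.003 -0.692] tz [-0.001 -1.     0.003] q [-0.16  0.    1.85  0.23  0.5   1.25] F [-0.2 -0.2  1. ] op 0.055
to (0.515, 0.02, 0.165) -> xyz cm [  9.93 -19.32  -0.19]
[]
staple [ 0.58518146 -0.02274829  0.062     ]
[([265.7, 185.6], 0.69), ([289.7, 211.2], 0.69)] [267.01132719 172.0564454 ] [266.46384742 169.91776238]
```

View pics/t2.png

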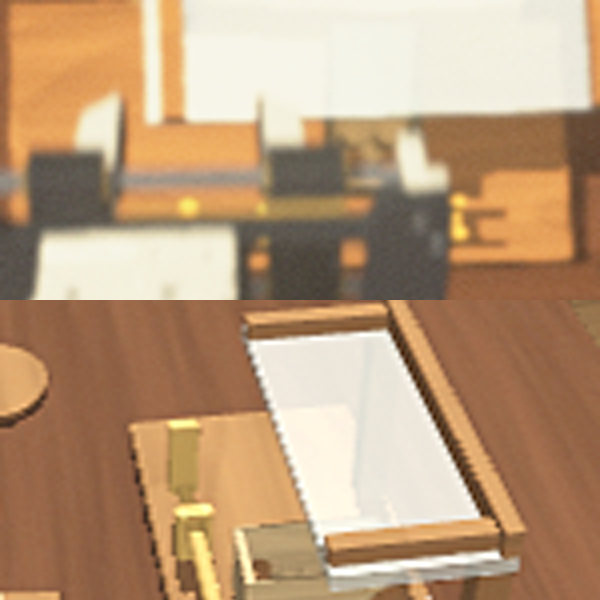

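```bash
cat > kin.py <<'E'
import numpy as np
from scipy.optimize import least_squares
D=[((.1576,-.5008,.2455),(.343,1.525,1.2754)),((.3291,-.2589,.3031),(.1,1.68,1.36)),((.5265,-.0224,.3572),(.29,1.3,1.56)),((.7833,-.0066,.3491),(.98,.09,2.06)),
((.8349,-.0041,.3645),(.99,.04,1.92)),((.912,-.0034,.345),(1.04,.04,1.67)),((.9773,-.0025,.4069),(1.02,.04,1.4)),((.9875,-.0021,.4601),(.98,.04,1.32)),((.5769,.0186,.3732),(0,1.85,.5))]
def fk(v,q):
    h,a,b,c,e,r0=v;s=np.cumsum(q)
    return np.array([r0+a*np.sin(s[0])+b*np.sin(s[1])+c*np.sin(s[2])+e*np.cos(s[1]),h+a*np.cos(s[0])+b*np.cos(s[1])+c*np.cos(s[2])-e*np.sin(s[1])])
def obs(p): return np.array([np.sqrt(p[0]**2+p[1]**2-.076**2),p[2]])
f=least_squares(lambda v:np.concatenate([fk(v,q)-obs(p) for p,q in D]),[.3,.4,.4,.2,0,0]);v=f.x
if __name__=="__main__":
    print(np.round(v,3),np.abs(f.fun).max())
    for n,p in dict(tab=(.585,.02,.09),pre=(.515,.02,.165),cup=(.64,-.0885,.053),tab2=(.585,.13,.09),box=(.44,-.24,.14),coast=(.44,.24,.045)).items():
      for th in (40,46,60):
        g=least_squares(lambda q:np.r_[fk(v,q)-obs(p),q.sum()-np.pi+np.radians(th)],[.2,1.8,.5])
        print(n,th,np.round(g.x,2),round(g.cost,6))
E
python3 kin.py
```

```text
[0.234 0.503 0.38  0.305 0.047 0.001] 0.002107623401612635
tab 40 [ 0.49  2.14 -0.18] 0.0
tab 46 [ 0.52  2.21 -0.39] 0.0
tab 60 [ 0.68  2.34 -0.92] 0.0
pre 40 [ 0.22  2.24 -0.02] 0.0
pre 46 [ 0.25  2.32 -0.23] 0.0
pre 60 [ 0.4   2.49 -0.79] 0.0
cup 40 [ 0.63  1.99 -0.18] 0.0
cup 46 [ 0.66  2.06 -0.38] 0.0
cup 60 [ 0.79  2.18 -0.87] 0.0
tab2 40 [ 0.5   2.1  -0.16] 0.0
tab2 46 [ 0.53  2.17 -0.37] 0.0
tab2 60 [ 0.68  2.3  -0.89] 0.0
box 40 [ 0.27  2.3  -0.13] 0.0
box 46 [ 0.3   2.38 -0.35] 0.0
box 60 [ 0.5   2.55 -0.95] 0.0
coast 40 [ 0.56  2.38 -0.49] 0.0
coast 46 [ 0.63  2.44 -0.74] 0.0
coast 60 [ 0.91  2.56 -1.37] 0.0
```

```bash
cat > ik.py <<'E'
from h import *
from kin import v
lo=np.array([-2.53,-.77,.04,-1,.28,-3.11]);hi=np.array([2.53,2.02,2.7,4.14,2.66,3.11])
rz=lambda a:R.from_euler("z",a);ry=lambda a:R.from_euler("y",a)
h_,a_,b_,c_,e_,r_=v
def FK(q,d=.076):
    A=rz(q[0]);B=A*ry(q[1]);C=B*ry(q[2]);W=C*rz(q[3])*ry(q[4])*rz(q[5])
    p=np.array([0,0,h_])+A.apply([r_,d,0])+B.apply([0,0,a_])+C.apply([e_,0,b_])+W.apply([0,0,c_])
    M=W.as_matrix();  # tool x = local z
    return p,np.c_[M[:,2],-M[:,1],M[:,0]]
def IK(p,M,q0):
    f=least_squares(lambda q:np.r_[(FK(q)[0]-p)*10,(FK(q)[1]-M).ravel()*2],np.clip(q0,lo+1e-3,hi-1e-3),bounds=(lo,hi))
    return f.x,f.cost
from scipy.optimize import least_squares
def orient(th,spin=0,az=0): # lean th deg, tool z=-y, then spin
    t=np.radians(th);X=np.array([np.sin(t),0,-np.cos(t)]);Z=np.array([0,-1.,0]);M=np.c_[X,np.cross(Z,X),Z]
    return (R.from_euler("z",az,degrees=True)*R.from_matrix(M)*R.from_euler("x",spin,degrees=True)).as_matrix()
E
python3 - <<'E'
from ik import *
o,M=st();p,N=FK(o["qpos"]);print(np.round(p-o["tool_pos"],4),"\n",np.round(M,3),"\n",np.round(N,3))
q=o["qpos"];P=o["tool_pos"]
for T in [(.5,-.15,.4),(.42,-.28,.4),(.42,-.28,.3),(.42,-.28,.2),(.45,-.15,.18),(.515,.02,.165),(.585,.02,.09),(.585,.132,.09),(.5,.0,.18),(.55,-.0885,.15),(.64,-.0885,.053),(.5,-.0885,.2),(.42,-.24,.2)]:
    for s in np.linspace(.1,1,10): q,c=IK(P+(np.array(T)-P)*s,M,q)
    P=np.array(T);print(T,np.round(q,2),round(c,5))
for sp in range(10,181,10):
    q,c=IK(P,M@R.from_euler("x",sp,degrees=True).as_matrix(),q)
print(np.round(q,2),c)
E
```

```text
[ 0.0054 -0.0006  0.0029] 
 [[ 0.723  0.691 -0.002]
 [-0.003  0.001 -1.   ]
 [-0.691  0.723  0.003]] 
 [[ 0.723 -0.691  0.002]
 [-0.003 -0.001  1.   ]
 [-0.691 -0.723 -0.003]]
(0.5, -0.15, 0.4) [-0.73 -0.11  1.89  0.7   0.84 -2.64] 0.0
(0.42, -0.28, 0.4) [-1.17 -0.06  1.84  0.82  1.14 -3.02] 0.0
(0.42, -0.28, 0.3) [-1.12  0.03  1.98  0.85  0.94 -3.11] 0.02388
(0.42, -0.28, 0.2) [-1.03  0.17  2.05  0.85  0.74 -3.11] 0.16263
(0.45, -0.15, 0.18) [-0.73  0.09  2.24  1.03  0.48 -3.11] 0.1073
(0.515, 0.02, 0.165) [-0.29  0.18  2.23  1.33  0.28 -3.11] 0.09676
(0.585, 0.02, 0.09) [-0.25  0.44  2.05  1.35  0.28 -3.11] 0.23117
(0.585, 0.132, 0.09) [-0.08  0.46  2.04  1.48  0.28 -3.11] 0.39046
(0.5, 0.0, 0.18) [-0.33  0.12  2.26  1.3   0.28 -3.11] 0.05734
(0.55, -0.0885, 0.15) [-0.43  0.29  2.12  1.23  0.28 -3.11] 0.07789
(0.64, -0.0885, 0.053) [-0.38  0.6   1.88  1.26  0.28 -3.11] 0.17945
(0.5, -0.0885, 0.2) [-0.52  0.11  2.22  1.18  0.35 -3.11] 0.03003
(0.42, -0.24, 0.2) [-0.97  0.11  2.12  0.88  0.68 -3.11] 0.14398
[-1.12  0.18  2.25  1.26  0.75 -0.54] 1.7377755625114974e-23
```

```bash
sed -i 's/-M\[:,1\],M\[:,0\]/M[:,1],-M[:,0]/' ik.py; cat > sim.py <<'E'
from ik import *
o,M=st();q=o["qpos"];P=o["tool_pos"]
for T in [(.5,-.15,.4),(.42,-.28,.4),(.42,-.28,.3),(.42,-.28,.2),(.45,-.15,.18),(.515,.02,.165),(.585,.02,.09),(.585,.132,.09),(.5,.0,.18),(.55,-.0885,.15),(.64,-.0885,.053),(.5,-.0885,.2),(.42,-.24,.2)]:
    for s in np.linspace(.1,1,10): q,c=IK(P+(np.array(T)-P)*s,M,q)
    P=np.array(T);print(T,np.round(q,2),round(c,5))
q1=q
for sp in range(10,181,10):
    q,c=IK(P,M@R.from_euler("x",sp,degrees=True).as_matrix(),q)
print(np.round(q,2),c)
q=q1
for T in [(.5,-.0885,.2),(.45,.1,.2),(.44,.24,.12),(.44,.24,.045)]:
    for s in np.linspace(.1,1,10): q,c=IK(P+(np.array(T)-P)*s,M,q)
    P=np.array(T);print(T,np.round(q,2),round(c,5))
E
python3 sim.py
```

```text
(0.5, -0.15, 0.4) [-0.73 -0.11  1.89  0.7   0.84  0.5 ] 0.0
(0.42, -0.28, 0.4) [-1.17 -0.06  1.84  0.82  1.14  0.12] 0.0
(0.42, -0.28, 0.3) [-1.17  0.05  2.03  0.96  0.95 -0.15] 0.0
(0.42, -0.28, 0.2) [-1.17  0.23  2.18  1.21  0.79 -0.52] 0.0
(0.45, -0.15, 0.18) [-0.86  0.17  2.37  1.56  0.58 -0.67] 0.0
(0.515, 0.02, 0.165) [-0.19  0.24  2.34  2.63  0.28 -1.2 ] 8e-05
(0.585, 0.02, 0.09) [-0.15  0.52  2.22  2.88  0.42 -1.43] 0.0
(0.585, 0.132, 0.09) [ 0.15  0.54  2.16  3.45  0.38 -1.76] 0.0
(0.5, 0.0, 0.18) [-0.28  0.18  2.36  2.32  0.28 -0.97] 0.00028
(0.55, -0.0885, 0.15) [-0.48  0.34  2.24  2.05  0.39 -0.86] 0.0
(0.64, -0.0885, 0.053) [-0.38  0.66  2.06  2.46  0.44 -1.22] 0.0
(0.5, -0.0885, 0.2) [-0.57  0.14  2.3   1.63  0.4  -0.48] 0.0
(0.42, -0.24, 0.2) [-1.12  0.18  2.25  1.26  0.75 -0.54] 0.0
[-1.12  0.18  2.25  1.26  0.75  2.6 ] 8.143646046338008e-24
(0.5, -0.0885, 0.2) [-0.57  0.14  2.3   1.63  0.4  -0.48] 0.0
(0.45, 0.1, 0.2) [ 0.14  0.11  2.44  3.58  0.28 -1.91] 0.01265
(0.44, 0.24, 0.12) [ 0.59  0.41  2.31  4.14  0.5  -2.07] 7e-05
(0.44, 0.24, 0.045) [ 0.6   0.64  2.34  3.85  0.68 -1.73] 0.0
```

```bash
python3 - <<'E'
from h import *
to((.538,-.066,.375),(.5,-.15,.38),(.465,-.20,.31),(.43,-.25,.25))
E
```

```text
t 7.78 p [0.5784 0.0185 0.3744] tx [ 0.723 -0.003 -0.691] tz [-0.002 -1.     0.003] q [-0.16  0.    1.84  0.23  0.5   1.26] F [ 0.6 -0.5  0.6] op 0.0552
to (0.538, -0.066, 0.375) -> xyz cm [-2.93 -2.75  8.45]
to (0.5, -0.15, 0.38) -> xyz cm [-6.   -5.02 16.86]
to (0.465, -0.2, 0.31) -> xyz cm [ -3.68 -12.51  21.85]
to (0.43, -0.25, 0.25) -> xyz cm [ -2.05 -19.27  26.84]
```

```bash
python3 -m jog '[{"fingers":0.4,"x":-2,"y":-1.9,"z":5.6,"spin":0},{"fingers":0.4,"x":-4,"y":-3.4,"z":11.2,"spin":0},{"fingers":0.4,"x":-6,"y":-5,"z":16.9,"spin":0},{"fingers":0.4,"x":-4.5,"y":-9.7,"z":20,"spin":0},{"fingers":0.4,"x":-3.3,"y":-14.5,"z":23.5,"spin":0}]'>/dev/null; python3 - <<'E'
from h import *
to((.43,-.25,.25),(.45,-.15,.18),(.515,.02,.165),(.585,.02,.09))
E
```

```text
t 8.4 p [ 0.4547 -0.2202  0.2931] tx [ 0.724 -0.007 -0.689] tz [-0.003 -1.     0.007] q [-0.98  0.02  2.08  0.99  0.8  -0.04] F [ 0.7 -0.1 -1.2] op 0.0551
to (0.43, -0.25, 0.25) -> xyz cm [ 1.2  -4.83  2.96]
to (0.45, -0.15, 0.18) -> xyz cm [ 7.41 -8.5  -7.1 ]
to (0.515, 0.02, 0.165) -> xyz cm [ 13.03  -5.05 -24.13]
to (0.585, 0.02, 0.09) -> xyz cm [ 23.27  -5.66 -24.2 ]
```

```bash
python3 -m jog '[{"fingers":0.4,"x":2.5,"y":-3,"z":-2.4,"spin":0},{"fingers":0.4,"x":5,"y":-6,"z":-4.8,"spin":0},{"fingers":0.4,"x":7.4,"y":-8.5,"z":-7.1,"spin":0},{"fingers":0.4,"x":9.3,"y":-7.3,"z":-12.5,"spin":0},{"fingers":0.4,"x":11.2,"y":-6.2,"z":-18,"spin":0}]'>/dev/null; python3 - <<'E'
from h import *
to((.45,-.15,.18),(.52,.019,.155),(.585,.019,.09))
E
```

```text
t 9.03 p [ 0.4929 -0.0476  0.1714] tx [ 0.725 -0.006 -0.689] tz [-0.004 -1.     0.004] q [-0.44  0.19  2.36  2.07  0.35 -0.85] F [ 2.  -0.2  1.7] op 0.0552
to (0.45, -0.15, 0.18) -> xyz cm [-3.65 -2.33 10.26]
to (0.52, 0.019, 0.155) -> xyz cm [ 3.05  0.68 -6.68]
to (0.585, 0.019, 0.09) -> xyz cm [12.24  0.44 -6.74]
```

```bash
python3 -m jog '[{"fingers":0.4,"x":1.5,"y":0.6,"z":-3.4,"spin":0},{"fingers":0.4,"x":3,"y":0.6,"z":-6.7,"spin":0},{"fingers":0.4,"x":4,"y":0.6,"z":-6.7,"spin":0},{"fingers":0.4,"x":5,"y":0.6,"z":-6.7,"spin":0}]'>/dev/null; python3 - <<'E'
from h import *
to((.585,.019,.09))
p=robot.read_camera("top");q=robot.read_camera("side")
a=cv2.resize(p["color"][150:225,190:320,::-1],(700,404),interpolation=cv2.INTER_CUBIC)
b=cv2.resize(q["color"][130:215,220:345,::-1],(700,476),interpolation=cv2.INTER_CUBIC)
cv2.imwrite("pics/t3.png",cv2.resize(np.vstack([a,b]),(480,600)))
E
```

```text
t 9.53 p [0.5334 0.02   0.141 ] tx [ 0.726 -0.003 -0.688] tz [-0.001 -1.     0.004] q [-0.18  0.33  2.31  2.74  0.32 -1.31] F [-0.6 -0.6  0.3] op 0.0554
to (0.585, 0.019, 0.09) -> xyz cm [ 7.25 -0.15  0.07]
```

View pics/t3.png

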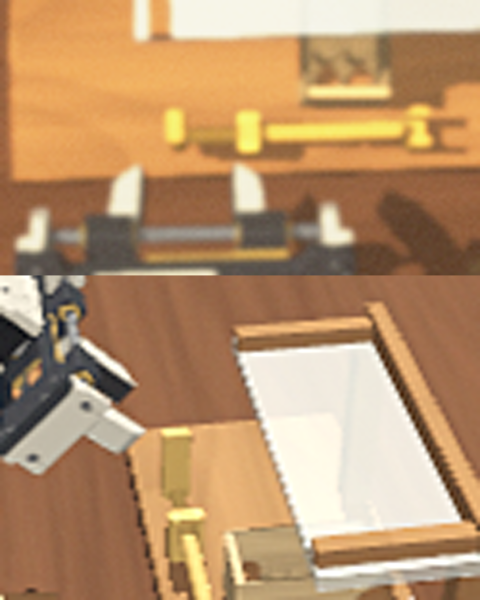

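The tips straddle the tab, but the tab sits about 6 mm further to +y, so I'm correcting by that much, gripping and drawing the bolt.

```bash
python3 -m jog '[{"fingers":0.4,"x":3,"y":0,"z":-0.7,"spin":0},{"fingers":0.4,"x":5.5,"y":-0.1,"z":-0.7,"spin":0},{"fingers":0.4,"x":7.2,"y":-0.1,"z":-0.7,"spin":0},{"fingers":0.4,"x":7.2,"y":-0.1,"z":-0.7,"spin":0},{"fingers":1,"x":7.2,"y":-0.1,"z":-0.7,"spin":0}]' 15 >/dev/null;python3 -c "
from h import *
show()"; python3 -m jog '[{"fingers":1,"x":0,"y":0,"z":0,"spin":0},{"fingers":1,"x":0,"y":0,"z":0,"spin":0},{"fingers":1,"x":0,"y":0,"z":0,"spin":0}]' 15 >/dev/null;python3 -c "
from h import *
show()"
```

```text
t 10.25 p [0.5826 0.0257 0.0913] tx [ 0.725 -0.005 -0.689] tz [-0.003 -1.     0.004] q [-0.14  0.51  2.21  2.9   0.4  -1.44] F [-0.9 -0.5 -0.4] op 0.049
t 10.62 p [0.5828 0.0262 0.0914] tx [ 0.725 -0.004 -0.688] tz [-0.002 -1.     0.004] q [-0.13  0.51  2.21  2.9   0.4  -1.45] F [-0.5 -0.7  1.2] op 0.0196
```

```bash
python3 -m jog '[{"fingers":1,"x":0,"y":0,"z":0,"spin":0},{"fingers":1,"x":0,"y":0,"z":0,"spin":0},{"fingers":1,"x":0,"y":0,"z":0,"spin":0}]' 20 >/dev/null;python3 -c "
from h import *
show()"; python3 -m jog '[{"fingers":1,"x":0,"y":0,"z":-3,"spin":0},{"fingers":1,"x":0,"y":0,"z":-6,"spin":0},{"fingers":1,"x":0,"y":0,"z":-8.5,"spin":0},{"fingers":1,"x":0,"y":0,"z":-10.2,"spin":0},{"fingers":1,"x":0,"y":0,"z":-10.2,"spin":0}]' 20 >/dev/null;python3 -c "
from h import *
show()"
```

```text
t 11.0 p [0.5829 0.0264 0.0912] tx [ 0.725 -0.004 -0.688] tz [-0.002 -1.     0.004] q [-0.13  0.51  2.21  2.9   0.41 -1.45] F [-2.7  0.5  2.5] op 0.0123
t 11.62 p [0.582  0.1283 0.0911] tx [ 0.725 -0.005 -0.688] tz [-0.003 -1.     0.004] q [ 0.14  0.53  2.16  3.44  0.37 -1.75] F [-11.8  -2.3  13.3] op 0.012
```

```bash
python3 -m jog '[{"fingers":1,"x":0,"y":0,"z":-0.6,"spin":0},{"fingers":1,"x":0,"y":0,"z":-0.6,"spin":0}]' 20 >/dev/null;python3 -c "
from h import *
show()"; python3 -m jog '[{"fingers":1,"x":0,"y":0,"z":-0.3,"spin":0},{"fingers":1,"x":0,"y":0,"z":-0.3,"spin":0}]' 20 >/dev/null;python3 -c "
from h import *
show()"
```

```text
t 11.88 p [0.5821 0.1287 0.091 ] tx [ 0.726 -0.013 -0.688] tz [-0.016 -1.     0.002] q [ 0.15  0.53  2.16  3.48  0.37 -1.78] F [-15.6 -40.3  16.4] op 0.0123
t 12.12 p [0.5822 0.131  0.091 ] tx [ 0.726 -0.014 -0.688] tz [-0.017 -1.     0.002] q [ 0.16  0.53  2.16  3.5   0.37 -1.79] F [-15.2 -39.6  16.7] op 0.0166
```

```bash
python3 -m jog '[{"fingers":1,"x":0,"y":0,"z":0.4,"spin":0},{"fingers":0.5,"x":0,"y":0,"z":0.4,"spin":0},{"fingers":0.5,"x":0,"y":0,"z":0.4,"spin":0},{"fingers":0.5,"x":-1,"y":0,"z":0.4,"spin":0},{"fingers":0.5,"x":-5,"y":0,"z":0.4,"spin":0}]' 20 >/dev/null; python3 - <<'E'
from h import *
to((.52,-.0,.15),(.55,-.0885,.15),(.638,-.0885,.053))
p=robot.read_camera("top");q=robot.read_camera("side")
for n,y in (("tab drawn",.1265),("shut",.0165)): print(n,px(p,(.585,y,.105)),px(q,(.585,y,.105)))
print([(d["xy"],d["conf"]) for d in robot.look_for("bolt_tab",p)],[(d["xy"],d["conf"]) for d in robot.look_for("bolt_tab",q)])
a=cv2.resize(p["color"][150:225,190:320,::-1],(700,404),interpolation=cv2.INTER_CUBIC)
b=cv2.resize(q["color"][130:215,220:345,::-1],(700,476),interpolation=cv2.INTER_CUBIC)
cv2.imwrite("pics/t4.png",cv2.resize(np.vstack([a,b]),(480,600)))
E
```

```text
t 12.75 p [0.5465 0.1337 0.1244] tx [ 0.724 -0.004 -0.69 ] tz [-0.002 -1.     0.004] q [ 0.17  0.42  2.22  3.56  0.32 -1.85] F [-0.7  0.   0.3] op 0.0447
to (0.52, -0.0, 0.15) -> xyz cm [-3.63 -0.   13.38]
to (0.55, -0.0885, 0.15) -> xyz cm [-1.42  2.05 22.23]
to (0.638, -0.0885, 0.053) -> xyz cm [11.64  1.1  22.17]
tab drawn [196.09875504 184.24223069] [261.66225661 151.16075717]
shut [241.76438382 183.20079586] [267.01132719 172.0564454 ]
[([221.8, 186.7], 0.58)] [([259.5, 165.1], 0.68)]
```

View pics/t4.png

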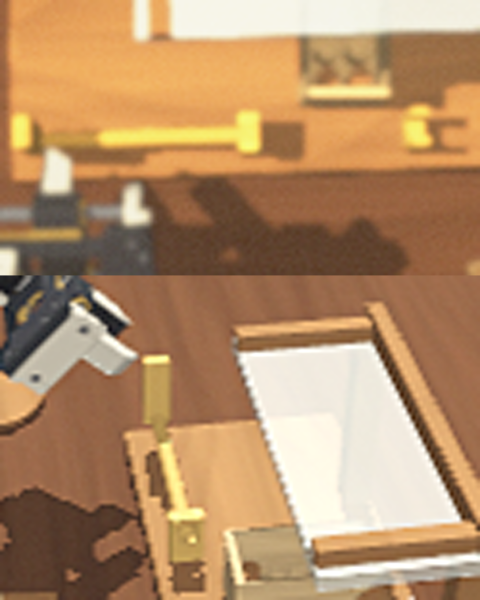

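Tab at px 196 in the top view, where a fully drawn bolt should put it (196.1), and the rod end is at the staple: the bolt is fully drawn. Next, the cup.

```bash
python3 -m jog '[{"fingers":0.1,"x":-3.6,"y":0,"z":4.5,"spin":0},{"fingers":0.1,"x":-3.6,"y":0,"z":9,"spin":0},{"fingers":0.1,"x":-3.6,"y":0,"z":13.4,"spin":0},{"fingers":0.1,"x":-2.9,"y":0.6,"z":17.8,"spin":0},{"fingers":0.1,"x":-2.1,"y":1.2,"z":22.2,"spin":0}]' >/dev/null; python3 -m jog '[{"fingers":0.1,"x":0,"y":0,"z":0,"spin":0}]'>/dev/null; python3 - <<'E'
from h import *
to((.54,-.0885,.148),(.64,-.0885,.053))
p=robot.read_camera("top")
print([(d["xy"],d["conf"]) for d in robot.look_for("cup",p)])
a=cv2.resize(p["color"][130:225,210:340,::-1],(780,570),interpolation=cv2.INTER_CUBIC)
cv2.imwrite("pics/t5.png",a)
for X in [(.604,-.0585,.075),(.604,-.1185,.075)]: print((px(p,X)-[210,130])*6)
E
```

```text
t 13.7 p [ 0.5392 -0.0682  0.1506] tx [ 0.729 -0.009 -0.684] tz [-0.006 -1.     0.006] q [-0.44  0.32  2.27  2.18  0.37 -0.95] F [-0.1  0.1  0.8] op 0.0828
to (0.54, -0.0885, 0.148) -> xyz cm [ 0.26 -0.13  2.03]
to (0.64, -0.0885, 0.053) -> xyz cm [14.05 -0.22  1.9 ]
[([281.0, 171.9], 0.69)]
[370.82917245 279.38397616]
[514.4124676  276.13097019]
```

View pics/t5.png

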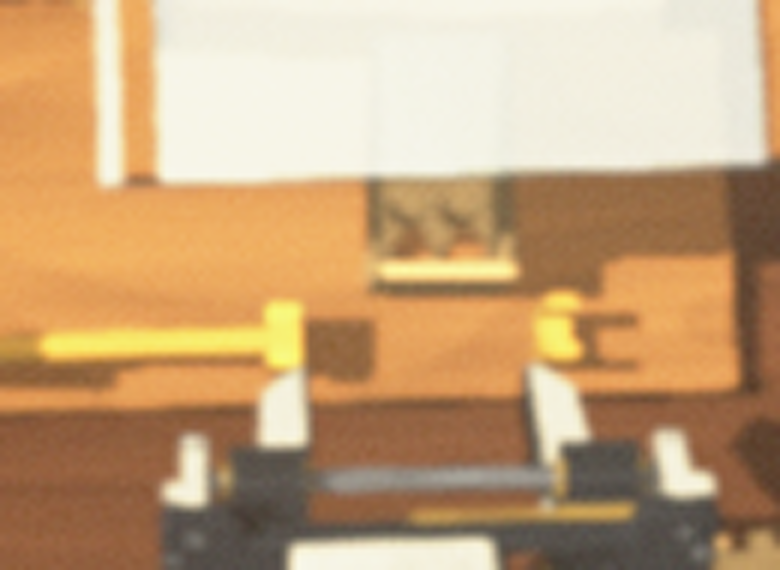

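```bash
python3 -m jog '[{"fingers":0.1,"x":0.5,"y":-0.1,"z":2,"spin":0},{"fingers":0.1,"x":4,"y":-0.1,"z":2,"spin":0},{"fingers":0.1,"x":8,"y":-0.2,"z":2,"spin":0},{"fingers":0.1,"x":11.5,"y":-0.2,"z":2,"spin":0},{"fingers":0.1,"x":14,"y":-0.2,"z":2,"spin":0}]' >/dev/null; python3 -c "
from h import *
to((.64,-.0885,.053))"; python3 -m jog '[{"fingers":0.1,"x":0,"y":0,"z":0,"spin":0},{"fingers":0.4,"x":0,"y":0,"z":0,"spin":0}]' 15 >/dev/null; python3 -c "
from h import *
to((.64,-.0885,.053))"
```

```text
t 14.43 p [ 0.6393 -0.0827  0.0521] tx [ 0.728 -0.003 -0.685] tz [ 0.    -1.     0.004] q [-0.37  0.66  2.06  2.49  0.44 -1.23] F [-54.9  -1.4  83.1] op 0.0826
to (0.64, -0.0885, 0.053) -> xyz cm [-0.01  0.11  0.58]
t 14.68 p [ 0.6387 -0.083   0.0532] tx [ 0.729 -0.003 -0.685] tz [ 0.    -1.     0.005] q [-0.37  0.66  2.06  2.49  0.44 -1.23] F [ 0.5  0.3 -0.2] op 0.0767
to (0.64, -0.0885, 0.053) -> xyz cm [0.11 0.07 0.55]
```

The wrist force spiked to about 100 N briefly as the tool arrived and is back to zero now. I'll look before gripping.

```bash
python3 - <<'E'
from h import *
o,M=show()
p=robot.read_camera("top");q=robot.read_camera("side")
a=cv2.resize(p["color"][120:220,220:350,::-1],(400,308),interpolation=cv2.INTER_CUBIC)
b=cv2.resize(q["color"][140:260,225:345,::-1],(600,600),interpolation=cv2.INTER_CUBIC)
c=np.zeros((600,800,3),np.uint8)
a=cv2.resize(a,(390,300));b=cv2.resize(b,(400,400))
c[:300,:390]=a;c[:400,395:795]=b
cv2.imwrite("pics/t6.png",c[:400])
for t in ("cup","cup_lip"): print(t,robot.look_for(t,q)[:1])
print("exp lip",px(q,(.706,-.0885,.073)),"exp back corners",(px(q,(.604,-.1185,.075))-[225,140])*10/3+[395,0],(px(q,(.604,-.0585,.075))-[225,140])*10/3+[395,0])
E
```

```text
t 14.68 p [ 0.6387 -0.083   0.0532] tx [ 0.729 -0.003 -0.685] tz [ 0.    -1.     0.005] q [-0.37  0.66  2.06  2.49  0.44 -1.23] F [ 0.5  0.3 -0.2] op 0.0767
cup [{'xy': [297.0, 209.8], 'conf': 0.54}]
cup_lip [{'xy': [297.0, 211.4], 'conf': 0.5}]
exp lip [316.00036458 200.29962209] exp back corners [583.84382236 235.34339155] [570.73105052 186.94819241]
```

View pics/t6.png

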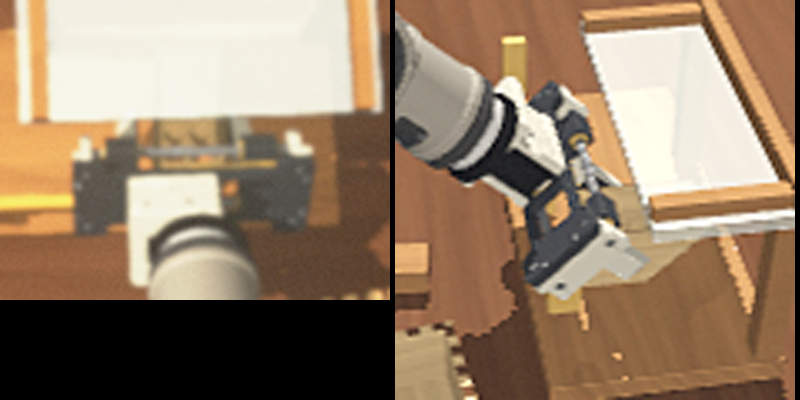

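The cup sits untouched between the fingers. The gripper body's lower corner is very close to the staple tops, so that's probably what it bumped. I'll back off 4 mm, centre and grip.

```bash
python3 -m jog '[{"fingers":0.1,"x":-0.4,"y":0,"z":0.5,"spin":0},{"fingers":0.45,"x":-0.4,"y":0,"z":0.5,"spin":0},{"fingers":0.45,"x":-0.4,"y":0,"z":0.5,"spin":0},{"fingers":0.45,"x":-0.4,"y":0,"z":0.5,"spin":0},{"fingers":0.45,"x":-0.4,"y":0,"z":0.5,"spin":0}]' 35 >/dev/null; python3 -c "
from h import *
print(robot.observe()['torque'])
to((.6,-.0885,.09),(.54,-.0885,.15))"
```

```text
[ 0.02064735  0.34316657 -0.07581229]
t 15.5 p [ 0.6359 -0.0904  0.0567] tx [ 0.729 -0.006 -0.684] tz [-0.003 -1.     0.005] q [-0.39  0.65  2.07  2.46  0.45 -1.21] F [-2.1 -0.6  4.6] op 0.06
to (0.6, -0.0885, 0.09) -> xyz cm [-4.9  -0.03 -0.16]
to (0.54, -0.0885, 0.15) -> xyz cm [-13.38   0.25  -0.11]
```

```bash
python3 -m jog '[{"fingers":0.6,"x":0,"y":0,"z":0,"spin":0},{"fingers":0.6,"x":-1,"y":0.2,"z":0,"spin":0},{"fingers":0.6,"x":-3.5,"y":0.2,"z":0,"spin":0},{"fingers":0.6,"x":-6,"y":0.2,"z":0,"spin":0},{"fingers":0.6,"x":-9,"y":0.2,"z":0,"spin":0}]' 40 >/dev/null; python3 -c "
from h import *
to((.52,-.0885,.17),(.52,-.0885,.2))"
```

```text
t 16.12 p [ 0.5702 -0.0893  0.1194] tx [ 0.728 -0.005 -0.686] tz [-0.002 -1.     0.005] q [-0.46  0.44  2.21  2.24  0.42 -1.04] F [ 0.2 -0.4 -1.5] op 0.0599
to (0.52, -0.0885, 0.17) -> xyz cm [-7.12  0.23 -0.04]
to (0.52, -0.0885, 0.2) -> xyz cm [-9.18  2.42 -0.03]
```

```bash
cat > pour.py <<'E'
from ik import *
o,M0=st()
C=np.array([.450,-.245,.078]);G=np.array([.005,0,.033])
# cup axes in tool frame for an upright grip
U=M0.T
def tcp(s):
    Rm=M0@R.from_euler("x",s,degrees=True).as_matrix()@U   # cup attitude
    lip=np.array([.071,-.03*abs(np.sin(np.radians(s))),.053])-G
    return C-Rm@lip, M0@R.from_euler("x",s,degrees=True).as_matrix(),Rm
if __name__=="__main__":
    show();q=o["qpos"];P=o["tool_pos"]
    T=tcp(0)[0]
    for k in np.linspace(.1,1,10): q,c=IK(P+(T-P)*k,M0,q)
    print("start",T,np.round(q,2),round(c,5))
    for s in range(15,181,15):
        p,M,Rm=tcp(s);q,c=IK(p,M,q)
        lo_=min((Rm@(np.array(x)-G)+p)[2] for x in [(.071,.03,.053),(.071,-.03,.053),(-.031,.03,.055),(-.031,-.03,.055),(-.031,-.03,0),(.02,-.03,0),(.02,.03,0)])
        print(s,np.round(p,3),np.round(q,2),round(c,5),"low",round(lo_,3))
E
python3 pour.py; python3 -m jog '[{"fingers":0.6,"x":-2.2,"y":-2.1,"z":0,"spin":0},{"fingers":0.6,"x":-6,"y":-1.5,"z":0,"spin":0},{"fingers":0.6,"x":-8,"y":1,"z":0,"spin":0}]' >/dev/null; python3 -c "
from h import *
show()"
```

```text
t 16.12 p [ 0.5702 -0.0893  0.1194] tx [ 0.728 -0.005 -0.686] tz [-0.002 -1.     0.005] q [-0.46  0.44  2.21  2.24  0.42 -1.04] F [ 0.2 -0.4 -1.5] op 0.0599
start [ 0.384 -0.245  0.058] [-1.25  0.6   2.42  1.79  0.78 -1.41] 0.0
15 [ 0.387 -0.222  0.061] [-1.21  0.59  2.47  1.86  0.79 -1.2 ] 0.0 low 0.023
30 [ 0.395 -0.202  0.069] [-1.15  0.56  2.5   1.92  0.78 -0.94] 0.0 low 0.027
45 [ 0.406 -0.188  0.081] [-1.08  0.51  2.5   1.94  0.76 -0.61] 0.0 low 0.036
60 [ 0.42  -0.18   0.096] [-1.02  0.45  2.47  1.92  0.72 -0.25] 0.0 low 0.049
75 [ 0.434 -0.18   0.11 ] [-0.98  0.4   2.44  1.87  0.68  0.13] 0.0 low 0.064
90 [ 0.446 -0.185  0.123] [-0.95  0.37  2.39  1.81  0.65  0.51] 0.0 low 0.078
105 [ 0.455 -0.195  0.133] [-0.95  0.35  2.35  1.73  0.64  0.87] 0.0 low 0.077
120 [ 0.461 -0.206  0.14 ] [-0.95  0.34  2.32  1.67  0.63  1.2 ] 0.0 low 0.075
135 [ 0.464 -0.217  0.143] [-0.96  0.34  2.29  1.62  0.64  1.51] 0.0 low 0.073
150 [ 0.466 -0.228  0.145] [-0.98  0.35  2.27  1.59  0.65  1.8 ] 0.0 low 0.072
165 [ 0.466 -0.237  0.145] [-0.99  0.36  2.25  1.56  0.65  2.08] 0.0 low 0.074
180 [ 0.466 -0.245  0.145] [-1.01  0.36  2.23  1.54  0.66  2.35] 0.0 low 0.078
t 16.5 p [ 0.5173 -0.0885  0.1792] tx [ 0.726 -0.005 -0.688] tz [-0.003 -1.     0.004] q [-0.53  0.22  2.27  1.81  0.38 -0.64] F [-0.1  0.3 -2.5] op 0.0599
```

```bash
cat >> h.py <<'E'
def rows(pts,s0=0):
    "pts: (x,y,z,spin abs); s0 current spin"
    o,M=show()
    for x,y,z,s in pts: print("xyz",np.round(M.T@(np.array([x,y,z])-o["tool_pos"])*100,1),"spin",s-s0)
E
python3 - <<'E'
from h import *
to((.48,-.13,.16),(.44,-.17,.145),(.405,-.215,.13))
E
```

```text
t 16.5 p [ 0.5173 -0.0885  0.1792] tx [ 0.726 -0.005 -0.688] tz [-0.003 -1.     0.004] q [-0.53  0.22  2.27  1.81  0.38 -0.64] F [-0.1  0.3 -2.5] op 0.0599
to (0.48, -0.13, 0.16) -> xyz cm [-1.37 -3.96  4.15]
to (0.44, -0.17, 0.145) -> xyz cm [-3.22 -7.8   8.16]
to (0.405, -0.215, 0.13) -> xyz cm [ -4.71 -11.3   12.66]
```

```bash
python3 -m jog '[{"fingers":0.6,"x":-1.4,"y":-4,"z":4.2,"spin":0},{"fingers":0.6,"x":-3.2,"y":-7.8,"z":8.2,"spin":0},{"fingers":0.6,"x":-4.7,"y":-11.3,"z":12.7,"spin":0},{"fingers":0.6,"x":-4.7,"y":-11.3,"z":12.7,"spin":0}]' >/dev/null; python3 - <<'E'
from h import *
rows([(.402,-.208,.128,10),(.402,-.20,.126,20),(.402,-.195,.125,30),(.405,-.19,.125,40),(.41,-.185,.125,50)])
p=robot.read_camera("top")
cv2.imwrite("pics/t7.png",cv2.resize(p["color"][160:290,270:410,::-1],(560,520),interpolation=cv2.INTER_CUBIC))
print("lip exp",(px(p,(.471,-.215,.15))-[270,160])*4,"box c",(px(p,(.439,-.245,.06))-[270,160])*4)
E
```

```text
t 17.0 p [ 0.4052 -0.2213  0.1294] tx [ 0.728 -0.013 -0.686] tz [-0.013 -1.     0.004] q [-1.13  0.34  2.39  1.6   0.71 -0.99] F [ 0.6  0.6 -1.6] op 0.0599
xyz [-0.2 -0.3 -1.3] spin 10
xyz [-0.  -0.5 -2.1] spin 20
xyz [ 0.  -0.6 -2.6] spin 30
xyz [ 0.2 -0.4 -3.1] spin 40
xyz [ 0.6 -0.  -3.6] spin 50
lip exp [300.15410942 273.40760752] box c [311.72091697 324.24485429]
```

View pics/t7.png

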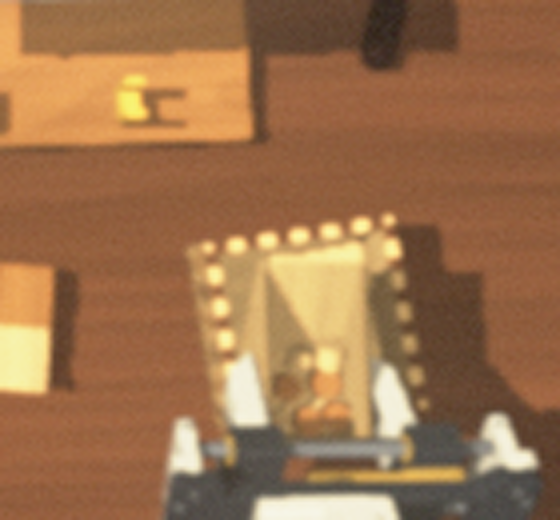

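The cup hangs level over the box with its pieces in. The lip at (318,255) is about 9 mm further out than I had assumed, so I'm raising the pour by 1 cm. Pouring now.

```bash
python3 -m jog '[{"fingers":0.6,"x":-0.5,"y":0,"z":-1.3,"spin":10},{"fingers":0.6,"x":-0.5,"y":-0.2,"z":-2.1,"spin":20},{"fingers":0.6,"x":-0.5,"y":-0.2,"z":-2.6,"spin":30},{"fingers":0.6,"x":-0.3,"y":0,"z":-3.1,"spin":40},{"fingers":0.6,"x":-0.1,"y":0.5,"z":-3.6,"spin":50}]' >/dev/null; python3 - <<'E'
from h import *
rows([(.415,-.182,.132,60),(.423,-.181,.133,70),(.432,-.183,.134,80),(.44,-.186,.136,90),(.447,-.193,.142,100)],50)
E
```

```text
t 17.68 p [ 0.4114 -0.1776  0.1346] tx [ 0.729 -0.002 -0.685] tz [-0.526 -0.642 -0.558] q [-1.04  0.29  2.45  1.69  0.68 -0.14] F [-0.4 -0.1 -1.6] op 0.06
xyz [0.4 0.4 0.2] spin 10
xyz [ 1.   0.7 -0.3] spin 20
xyz [ 1.5  1.3 -0.7] spin 30
xyz [ 2.  2. -1.] spin 40
xyz [ 2.1  3.1 -1.3] spin 50
```

```bash
python3 -m jog '[{"fingers":0.6,"x":0.4,"y":0.4,"z":0.2,"spin":10},{"fingers":0.6,"x":1,"y":0.7,"z":-0.3,"spin":20},{"fingers":0.6,"x":1.5,"y":1.3,"z":-0.7,"spin":30},{"fingers":0.6,"x":2,"y":2,"z":-1,"spin":40},{"fingers":0.6,"x":2.1,"y":3.1,"z":-1.3,"spin":50}]' >/dev/null; python3 - <<'E'
from h import *
rows([(.453,-.200,.147,110),(.457,-.207,.150,120),(.460,-.215,.152,130),(.462,-.222,.153,140),(.463,-.229,.154,150)],100)
E
```

```text
t 18.3 p [ 0.4473 -0.1927  0.1419] tx [ 0.728 -0.001 -0.685] tz [-0.675  0.175 -0.717] q [-0.96  0.31  2.35  1.66  0.64  0.86] F [ 0.4 -0.3 -1.4] op 0.0597
xyz [ 0.1  0.6 -0.9] spin 10
xyz [ 0.2  1.2 -1.5] spin 20
xyz [ 0.2  1.9 -2. ] spin 30
xyz [ 0.3  2.6 -2.3] spin 40
xyz [ 0.3  3.2 -2.6] spin 50
```

```bash
python3 -m jog '[{"fingers":0.6,"x":0.1,"y":0.6,"z":-0.9,"spin":10},{"fingers":0.6,"x":0.2,"y":1.2,"z":-1.5,"spin":20},{"fingers":0.6,"x":0.2,"y":1.9,"z":-2,"spin":30},{"fingers":0.6,"x":0.3,"y":2.6,"z":-2.3,"spin":40},{"fingers":0.6,"x":0.3,"y":3.2,"z":-2.6,"spin":50}]' >/dev/null; python3 - <<'E'
from h import *
rows([(.464,-.236,.155,160),(.465,-.242,.155,170),(.465,-.245,.155,180),(.465,-.245,.155,184)],150)
E
```

```text
t 18.93 p [ 0.4633 -0.229   0.1549] tx [ 0.729 -0.001 -0.685] tz [-0.341  0.866 -0.365] q [-0.98  0.32  2.25  1.52  0.65  1.89] F [ 0.4 -0.  -1.2] op 0.0598
xyz [ 0.   0.3 -0.6] spin 10
xyz [ 0.1  0.5 -1.2] spin 20
xyz [ 0.1  0.7 -1.4] spin 30
xyz [ 0.1  0.7 -1.4] spin 34
```

```bash
python3 -m jog '[{"fingers":0.6,"x":0,"y":0.3,"z":-0.6,"spin":10},{"fingers":0.6,"x":0.1,"y":0.5,"z":-1.2,"spin":20},{"fingers":0.6,"x":0.1,"y":0.7,"z":-1.4,"spin":30},{"fingers":0.6,"x":0.1,"y":0.7,"z":-1.4,"spin":30},{"fingers":0.6,"x":0.1,"y":0.7,"z":-1.4,"spin":30}]' >/dev/null; python3 - <<'E'
from h import *
show()
p=robot.read_camera("top");q=robot.read_camera("side")
a=cv2.resize(p["color"][190:280,290:400,::-1],(490,400),interpolation=cv2.INTER_CUBIC)
b=cv2.resize(q["color"][190:320,170:290,::-1],(370,400),interpolation=cv2.INTER_CUBIC)
cv2.imwrite("pics/t8.png",cv2.resize(np.hstack([a,b]),(800,372)))
print([ (np.round(d["xy"]).tolist(),round(d["conf"],2)) for d in robot.look_for("piece0",p)],[ (np.round(d["xy"]).tolist(),round(d["conf"],2)) for d in robot.look_for("piece0",q)])
E
```

```text
t 19.55 p [ 0.4643 -0.2456  0.1549] tx [ 0.729 -0.003 -0.684] tz [-0.003  1.    -0.007] q [-1.    0.33  2.22  1.48  0.66  2.42] F [-0.1 -0.8 -1.3] op 0.0598
[] []
```

View pics/t8.png

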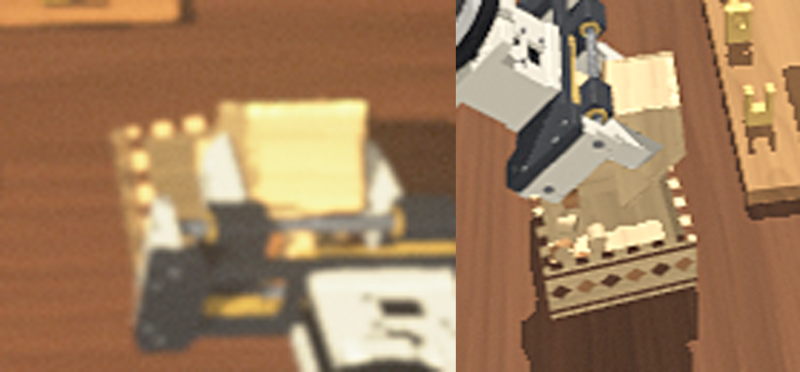

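```bash
python3 -m jog '[{"fingers":0.6,"x":0,"y":0,"z":0,"spin":-9},{"fingers":0.6,"x":0,"y":0,"z":0,"spin":0},{"fingers":0.6,"x":0,"y":0,"z":0,"spin":9},{"fingers":0.6,"x":0,"y":0,"z":0,"spin":0},{"fingers":0.6,"x":-1.5,"y":-1.6,"z":0,"spin":0}]' >/dev/null;  python3 - <<'E'
from h import *
rows([(.463,-.230,.19,170),(.46,-.22,.20,160),(.455,-.21,.2,150),(.45,-.2,.2,140),(.445,-.195,.2,130)],180)
E
```

```text
t 20.38 p [ 0.4634 -0.2464  0.1756] tx [ 0.728 -0.003 -0.686] tz [-0.     1.    -0.004] q [-1.01  0.28  2.19  1.39  0.67  2.55] F [ 0.4  0.6 -0.2] op 0.0598
xyz [-1.  -1.   1.6] spin -10
xyz [-1.9 -1.6  2.6] spin -20
xyz [-2.3 -1.2  3.6] spin -30
xyz [-2.7 -0.9  4.6] spin -40
xyz [-3.  -0.5  5.1] spin -50
```

```bash
python3 -m jog '[{"fingers":0.6,"x":-1,"y":-1,"z":1.6,"spin":-10},{"fingers":0.6,"x":-1.9,"y":-1.6,"z":2.6,"spin":-20},{"fingers":0.6,"x":-2.3,"y":-1.2,"z":3.6,"spin":-30},{"fingers":0.6,"x":-2.7,"y":-0.9,"z":4.6,"spin":-40},{"fingers":0.6,"x":-3,"y":-0.5,"z":5.1,"spin":-50}]' >/dev/null; python3 -m jog '[{"fingers":0.6,"x":0,"y":0,"z":0,"spin":-10},{"fingers":0.6,"x":0,"y":0,"z":0,"spin":-20},{"fingers":0.6,"x":0,"y":0,"z":0,"spin":-30},{"fingers":0.6,"x":0,"y":0,"z":0,"spin":-40},{"fingers":0.6,"x":0,"y":0,"z":0,"spin":-50}]' >/dev/null; python3 -m jog '[{"fingers":0.6,"x":0,"y":0,"z":0,"spin":-10},{"fingers":0.6,"x":0,"y":0,"z":0,"spin":-20},{"fingers":0.6,"x":0,"y":0,"z":0,"spin":-30},{"fingers":0.6,"x":0,"y":0,"z":0,"spin":-40},{"fingers":0.6,"x":0,"y":0,"z":0,"spin":-50}]' >/dev/null; python3 -m jog '[{"fingers":0.6,"x":0,"y":0,"z":0,"spin":-10},{"fingers":0.6,"x":0,"y":0,"z":0,"spin":-20},{"fingers":0.6,"x":0,"y":0,"z":0,"spin":-30}]' >/dev/null;python3 - <<'E'
from h import *
o,M=show();print(R.from_matrix(M).as_euler("xyz"))
to((.45,-.1,.16),(.46,.0,.14),(.45,.12,.11),(.42,.235,.1),(.44,.243,.055))
E
```

```text
t 22.62 p [ 0.4454 -0.1957  0.2006] tx [ 0.729 -0.004 -0.684] tz [ 0.003 -1.     0.009] q [-0.97  0.15  2.28  1.36  0.66 -0.52] F [ 0.5  1.  -0.9] op 0.0598
[ 1.55797208  0.75387421 -0.00588522]
t 22.62 p [ 0.4454 -0.1957  0.2006] tx [ 0.729 -0.004 -0.684] tz [ 0.003 -1.     0.009] q [-0.97  0.15  2.28  1.36  0.66 -0.52] F [ 0.5  1.  -0.9] op 0.0598
to (0.45, -0.1, 0.16) -> xyz cm [ 3.07 -2.56 -9.61]
to (0.46, 0.0, 0.14) -> xyz cm [  5.12  -3.25 -19.62]
to (0.45, 0.12, 0.11) -> xyz cm [  6.4   -6.01 -31.65]
to (0.42, 0.235, 0.1) -> xyz cm [  4.84  -8.7  -43.17]
to (0.44, 0.243, 0.055) -> xyz cm [  9.38 -10.6  -44.01]
```

```bash
python3 - <<'E'
from ik import *
o,M=st();q=o["qpos"];P=o["tool_pos"]
for T in [(.45,-.1,.16),(.47,-.04,.12),(.48,.02,.11),(.47,.12,.11),(.44,.2,.1),(.44,.243,.1),(.44,.243,.045)]:
    m=0
    for s in np.linspace(.1,1,10): q,c=IK(P+(np.array(T)-P)*s,M,q);m=max(m,c)
    P=np.array(T);print(T,np.round(q,2),round(m,5))
p=robot.read_camera("top")
cv2.imwrite("pics/t9.png",np.hstack([cv2.resize(p["color"][200:280,300:400,::-1],(750,600),interpolation=cv2.INTER_CUBIC)]))
E
```

```text
(0.45, -0.1, 0.16) [-0.72  0.2   2.46  1.91  0.53 -0.93] 0.0
(0.47, -0.04, 0.12) [-0.46  0.35  2.5   2.5   0.56 -1.34] 0.0
(0.48, 0.02, 0.11) [-0.22  0.39  2.49  2.85  0.56 -1.48] 0.0
(0.47, 0.12, 0.11) [ 0.18  0.4   2.44  3.41  0.53 -1.69] 0.0
(0.44, 0.2, 0.1) [ 0.49  0.45  2.39  3.84  0.57 -1.84] 0.0
(0.44, 0.243, 0.1) [ 0.61  0.47  2.31  4.06  0.56 -1.97] 0.0
(0.44, 0.243, 0.045) [ 0.61  0.64  2.33  3.87  0.69 -1.73] 0.0
```

View pics/t9.png

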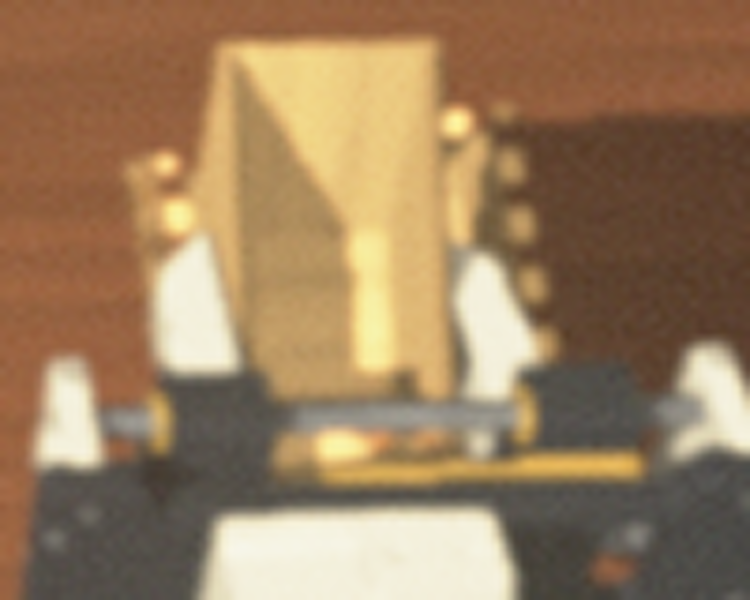

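```bash
python3 -m jog '[{"fingers":0.6,"x":1.5,"y":-1.3,"z":-4.8,"spin":0},{"fingers":0.6,"x":3.1,"y":-2.6,"z":-9.6,"spin":0},{"fingers":0.6,"x":5.3,"y":-3.3,"z":-12.5,"spin":0},{"fingers":0.6,"x":7.3,"y":-4.1,"z":-15.6,"spin":0},{"fingers":0.6,"x":8,"y":-4,"z":-19,"spin":0}]' >/dev/null;python3 - <<'E'
from h import *
to((.48,.02,.11),(.475,.07,.11),(.47,.12,.11),(.455,.16,.105),(.443,.2,.1))
E
```

```text
t 23.3 p [ 0.477  -0.0082  0.1156] tx [ 0.729 -0.006 -0.685] tz [-0.005 -1.     0.003] q [-0.32  0.36  2.48  2.68  0.53 -1.39] F [ 1.2 -1.1 -0.4] op 0.0596
to (0.48, 0.02, 0.11) -> xyz cm [ 0.58 -0.21 -2.82]
to (0.475, 0.07, 0.11) -> xyz cm [ 0.18 -0.56 -7.82]
to (0.47, 0.12, 0.11) -> xyz cm [ -0.21  -0.91 -12.82]
to (0.455, 0.16, 0.105) -> xyz cm [ -0.98  -2.31 -16.81]
to (0.443, 0.2, 0.1) -> xyz cm [ -1.54  -3.5  -20.8 ]
```

```bash
python3 -m jog '[{"fingers":0.6,"x":0.3,"y":-0.5,"z":-4,"spin":0},{"fingers":0.6,"x":0.1,"y":-0.7,"z":-8,"spin":0},{"fingers":0.6,"x":-0.2,"y":-0.9,"z":-12.8,"spin":0},{"fingers":0.6,"x":-1,"y":-2.3,"z":-16.8,"spin":0},{"fingers":0.6,"x":-1.5,"y":-3.5,"z":-20.8,"spin":0}]' >/dev/null;python3 - <<'E'
from h import *
to((.443,.243,.095),(.443,.243,.06))
p=robot.read_camera("top");q=robot.read_camera("side")
for t in ("coaster","cup","cup_lip"): print(t,[(np.round(d["xy"]).tolist(),round(d["conf"],2)) for d in robot.look_for(t,p)[:1]])
# coaster circle from first image
g=cv2.cvtColor(cv2.imread("pics/top0.png"),cv2.COLOR_BGR2GRAY)[200:290,120:200]
c=cv2.HoughCircles(cv2.resize(g,None,fx=4,fy=4,interpolation=cv2.INTER_CUBIC),cv2.HOUGH_GRADIENT,1,100,param1=60,param2=20,minRadius=75,maxRadius=110)
print(c); print(at(p,(c[0,0,:2]/4+[120,200]),.008))
a=cv2.resize(p["color"][195:275,120:220,::-1],(480,384),interpolation=cv2.INTER_CUBIC)
b=cv2.resize(q["color"][100:200,170:270,::-1],(384,384),interpolation=cv2.INTER_CUBIC)
cv2.imwrite("pics/t10.png",cv2.resize(np.hstack([a,b]),(800,356)))
E
```

```text
t 23.93 p [0.4415 0.2012 0.1002] tx [ 0.73  -0.004 -0.684] tz [-0.003 -1.     0.002] q [ 0.48  0.44  2.38  3.85  0.55 -1.85] F [ 1.8 -1.3 -1.3] op 0.0602
to (0.443, 0.243, 0.095) -> xyz cm [ 0.45 -0.28 -4.18]
to (0.443, 0.243, 0.06) -> xyz cm [ 2.84 -2.83 -4.19]
coaster [([147.0, 246.0], 0.52)]
cup [([164.0, 233.0], 0.56)]
cup_lip [([165.0, 237.0], 0.76)]
[[[150.5 181.5  88.4]]]
[0.43781905 0.2432439  0.008     ]
```

View pics/t10.png

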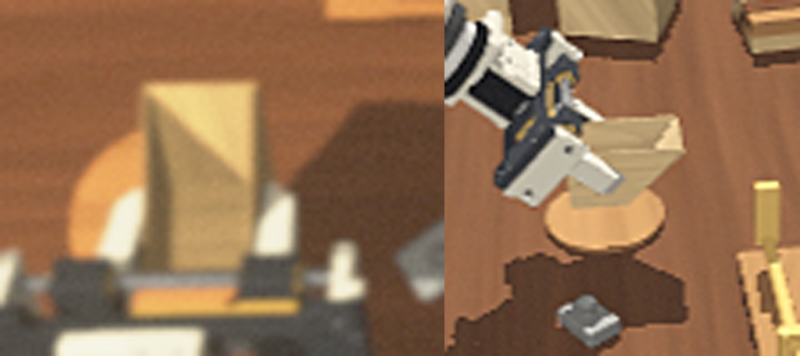

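```bash
python3 - <<'E'
from h import *
p=robot.read_camera("top");print(at(p,(165,213.9),.116))
E
python3 -m jog '[{"fingers":0.6,"x":0.4,"y":-0.3,"z":-2.2,"spin":0},{"fingers":0.6,"x":0.4,"y":-0.3,"z":-4.2,"spin":0},{"fingers":0.6,"x":1.5,"y":-1.6,"z":-4.2,"spin":0},{"fingers":0.6,"x":2.8,"y":-2.9,"z":-4.2,"spin":0},{"fingers":0.6,"x":2.8,"y":-2.9,"z":-4.2,"spin":0}]' >/dev/null;python3 -c "
from h import *
to((.443,.243,.05))"
```

```text
[0.5148254 0.1984946 0.116    ]
t 24.85 p [0.4432 0.2396 0.0588] tx [ 0.728 -0.007 -0.685] tz [-0.005 -1.     0.006] q [ 0.59  0.59  2.33  3.9   0.64 -1.79] F [-0.4 -0.8 -0.3] op 0.0598
to (0.443, 0.243, 0.05) -> xyz cm [ 0.59 -0.65 -0.35]
```

```bash
python3 -m jog '[{"fingers":0.6,"x":0.2,"y":-0.6,"z":-0.55,"spin":0},{"fingers":0.6,"x":0.4,"y":-1.1,"z":-0.55,"spin":0},{"fingers":0.6,"x":0.4,"y":-1.1,"z":-0.55,"spin":0}]' >/dev/null;python3 -c "
from h import *
show()"; python3 -m jog '[{"fingers":0.6,"x":0.07,"y":-0.07,"z":0,"spin":0},{"fingers":0.6,"x":0.14,"y":-0.15,"z":0,"spin":0}]' >/dev/null;python3 -c "
from h import *
show()"
```

```text
t 25.23 p [0.438  0.247  0.0489] tx [ 0.729 -0.004 -0.684] tz [-0.001 -1.     0.004] q [ 0.61  0.62  2.33  3.9   0.66 -1.76] F [ 0.2 -0.1 -2.5] op 0.0598
t 25.48 p [0.4383 0.2471 0.0471] tx [ 0.73  -0.004 -0.684] tz [-0.001 -1.     0.004] q [ 0.61  0.63  2.33  3.89  0.67 -1.75] F [ 0.4  0.2 -0.8] op 0.0596
```

```bash
python3 -m jog '[{"fingers":0.6,"x":0.07,"y":-0.07,"z":0,"spin":0},{"fingers":0.6,"x":0.07,"y":-0.07,"z":0,"spin":0}]' >/dev/null;python3 -c "
from h import *
show()"; python3 -m jog '[{"fingers":0.6,"x":0.07,"y":-0.07,"z":0,"spin":0},{"fingers":0.6,"x":0.07,"y":-0.07,"z":0,"spin":0}]' >/dev/null;python3 -c "
from h import *
show()"
```

```text
t 25.73 p [0.4383 0.247  0.0459] tx [ 0.73  -0.004 -0.684] tz [-0.002 -1.     0.004] q [ 0.61  0.63  2.33  3.89  0.67 -1.75] F [ 0.2 -0.4 -0.7] op 0.0596
t 25.98 p [0.4383 0.247  0.0449] tx [ 0.73  -0.004 -0.684] tz [-0.002 -1.     0.004] q [ 0.61  0.63  2.33  3.89  0.67 -1.75] F [ 0.5  0.2 -1.5] op 0.0598
```

```bash
python3 -m jog '[{"fingers":0.6,"x":0.05,"y":-0.05,"z":0,"spin":0},{"fingers":0.6,"x":0.05,"y":-0.05,"z":0,"spin":0}]' >/dev/null;python3 -c "
from h import *
show()"; python3 -m jog '[{"fingers":0.6,"x":0.05,"y":-0.05,"z":0,"spin":0},{"fingers":0.6,"x":0.05,"y":-0.05,"z":0,"spin":0}]' >/dev/null;python3 -c "
from h import *
show()"; python3 -m jog '[{"fingers":0.6,"x":0.05,"y":-0.05,"z":0,"spin":0},{"fingers":0.6,"x":0.05,"y":-0.05,"z":0,"spin":0}]' >/dev/null;python3 -c "
from h import *
show()"
```

```text
t 26.23 p [0.4385 0.247  0.0447] tx [ 0.73  -0.004 -0.683] tz [-0.001 -1.     0.004] q [ 0.61  0.63  2.33  3.88  0.68 -1.74] F [-1.8  0.3  4.2] op 0.0598
t 26.48 p [0.4386 0.247  0.0447] tx [ 0.731 -0.004 -0.682] tz [-0.001 -1.     0.004] q [ 0.61  0.63  2.33  3.88  0.68 -1.74] F [-4.7 -0.8 11.2] op 0.0597
t 26.73 p [0.4387 0.2471 0.0446] tx [ 0.732 -0.003 -0.681] tz [-0.001 -1.     0.004] q [ 0.61  0.64  2.33  3.88  0.68 -1.74] F [-9.6 -1.5 18.2] op 0.0599
```

Contact at z = 0.0447, as expected for the coaster. I'll ease off, open and back out.

```bash
python3 -m jog '[{"fingers":0.6,"x":-0.09,"y":0.09,"z":0,"spin":0},{"fingers":0.15,"x":-0.09,"y":0.09,"z":0,"spin":0},{"fingers":0.15,"x":-0.09,"y":0.09,"z":0,"spin":0},{"fingers":0.15,"x":-0.09,"y":0.09,"z":0,"spin":0},{"fingers":0.15,"x":-0.09,"y":0.09,"z":0,"spin":0}]' >/dev/null;python3 -c "
from h import *
show()"; python3 -m jog '[{"fingers":0.15,"x":-0.1,"y":0.1,"z":0,"spin":0},{"fingers":0.15,"x":-2,"y":0.1,"z":0,"spin":0},{"fingers":0.15,"x":-5,"y":0.1,"z":0,"spin":0},{"fingers":0.15,"x":-9,"y":0.1,"z":0,"spin":0},{"fingers":0.15,"x":-13,"y":0.1,"z":0,"spin":0}]' >/dev/null;python3 -c "
from h import *
to((.3,.15,.25),(.25,.05,.3))"
```

```text
t 27.35 p [0.4383 0.247  0.044 ] tx [ 0.729 -0.004 -0.684] tz [-0.002 -1.     0.004] q [ 0.61  0.63  2.33  3.88  0.68 -1.74] F [ 0.3  0.2 -0. ] op 0.078
t 27.98 p [0.3496 0.2338 0.12  ] tx [ 0.738  0.024 -0.675] tz [ 0.02  -1.    -0.014] q [ 0.76  0.36  2.47  4.14  0.62 -1.91] F [-0.7 -0.6 -0. ] op 0.0779
to (0.3, 0.15, 0.25) -> xyz cm [-12.63   6.21   8.1 ]
to (0.25, 0.05, 0.3) -> xyz cm [-19.93   6.5   17.93]
```

```bash
python3 -m jog '[{"fingers":0.15,"x":-2,"y":-1,"z":3,"spin":0},{"fingers":0.15,"x":-4,"y":-1,"z":6,"spin":0},{"fingers":0.15,"x":-6,"y":0,"z":9,"spin":0},{"fingers":0.15,"x":-6,"y":0,"z":9,"spin":0}]' >/dev/null; python3 - <<'E'
from h import *
show()
p=robot.read_camera("top");q=robot.read_camera("side")
b=cv2.resize(q["color"][95:325,160:360,::-1],(400,460),interpolation=cv2.INTER_CUBIC)
a=cv2.resize(p["color"][205:270,120:220,::-1],(400,260),interpolation=cv2.INTER_CUBIC)
d=cv2.resize(p["color"][205:275,310:385,::-1],(400,340),interpolation=cv2.INTER_CUBIC)
c=np.zeros((600,800,3),np.uint8);c[:260,:400]=a;c[260:600,:400]=d;c[:460,400:]=b
cv2.imwrite("pics/t11.png",c)
for t in ("cup","coaster","yosegi_box","sample_block","weight","horn","bolt_tab"): print(t,[(np.round(d["xy"],1).tolist(),round(d["conf"],2)) for d in robot.look_for(t,p)[:1]],[(np.round(d["xy"],1).tolist(),round(d["conf"],2)) for d in robot.look_for(t,q)[:1]])
E
```

```text
t 28.48 p [0.3073 0.1402 0.1598] tx [ 0.739  0.019 -0.673] tz [ 0.013 -1.    -0.015] q [ 0.5   0.06  2.67  3.93  0.5  -1.94] F [1.3 0.9 0.3] op 0.0781
cup [([151.3, 239.0], 0.77)] [([218.2, 147.4], 0.67)]
coaster [([170.8, 252.3], 0.89)] [([210.6, 162.6], 0.65)]
yosegi_box [([347.6, 239.5], 0.96)] [([225.8, 266.3], 0.78)]
sample_block [([359.7, 255.3], 0.36)] [([217.6, 220.5], 0.87)]
weight [([217.9, 251.5], 0.8)] [([211.5, 190.5], 0.74)]
horn [([366.7, 158.8], 0.87)] [([320.0, 287.3], 0.6)]
bolt_tab [([219.4, 187.2], 0.8)] [([258.9, 165.3], 0.66)]
```

View pics/t11.png

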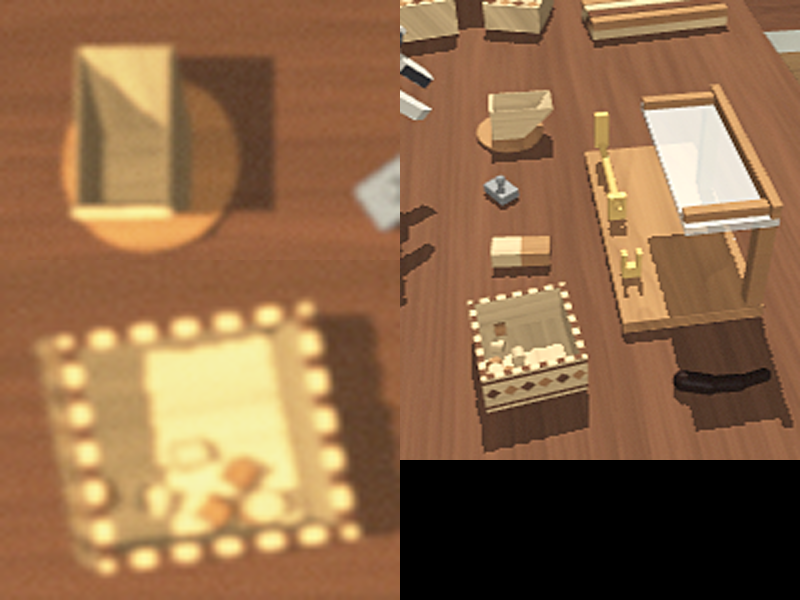

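```bash
python3 - <<'E'
from h import *
p=robot.read_camera("top");q=robot.read_camera("side")
show()
for n,im in (("top",p),("side",q)):
    a=cv2.GaussianBlur(cv2.imread(f"pics/{n}0.png"),(5,5),0).astype(int);b=cv2.GaussianBlur(im["color"][:,:,::-1],(5,5),0).astype(int)
    m=(np.abs(a-b).max(2)>35).astype(np.uint8)
    k,_,s,c=cv2.connectedComponentsWithStats(m)
    print(n,[(np.round(c[i]).astype(int).tolist(),int(s[i,4])) for i in range(1,k) if s[i,4]>8])
a=cv2.resize(p["color"][218:268,315:380,::-1],(520,400),interpolation=cv2.INTER_CUBIC)
b=cv2.resize(q["color"][235:290,190:250,::-1],(436,400),interpolation=cv2.INTER_CUBIC)
cv2.imwrite("pics/t12.png",cv2.resize(np.hstack([a,b]),(800,335)))
E
```

```text
t 29.38 p [0.3074 0.1418 0.1583] tx [ 0.736  0.021 -0.676] tz [ 0.016 -1.    -0.013] q [ 0.51  0.07  2.67  3.93  0.5  -1.94] F [-0.4  0.2  0.1] op 0.0781
top [([272, 166], 45), ([283, 162], 51), ([291, 176], 250), ([195, 185], 35), ([237, 182], 19), ([277, 185], 150), ([213, 191], 193), ([226, 187], 57), ([248, 188], 117), ([297, 187], 29), ([152, 221], 252), ([164, 241], 1571), ([353, 252], 138), ([339, 254], 13), ([364, 254], 17), ([209, 336], 6488), ([404, 342], 7483), ([197, 335], 128), ([238, 365], 2242), ([288, 381], 15)]
side [([2, 8], 92), ([53, 27], 2254), ([98, 55], 1041), ([12, 4], 15), ([17, 6], 18), ([14, 11], 12), ([19, 16], 14), ([21, 37], 9), ([27, 57], 161), ([12, 69], 205), ([59, 79], 1080), ([82, 86], 25), ([22, 112], 541), ([89, 147], 7941), ([66, 105], 16), ([2, 110], 10), ([3, 115], 27), ([220, 146], 336), ([260, 158], 99), ([219, 164], 505), ([4, 177], 170), ([112, 170], 44), ([264, 170], 14), ([263, 182], 121), ([147, 223], 1693), ([287, 207], 252), ([271, 210], 95), ([12, 257], 1870), ([296, 217], 270), ([284, 231], 89), ([80, 237], 23), ([24, 253], 269), ([85, 243], 49), ([106, 317], 5527), ([35, 262], 134), ([210, 259], 22), ([208, 266], 15), ([218, 269], 13), ([24, 340], 2528), ([206, 276], 41), ([218, 276], 49), ([35, 305], 54)]
```

View pics/t12.png

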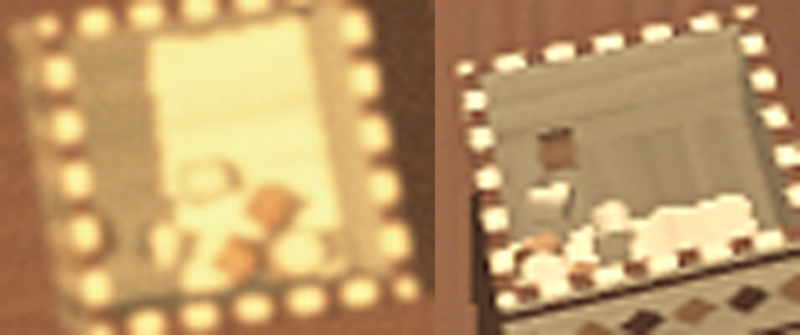

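```bash
python3 -c "
from cell import robot
print(robot.hand_in())"
```

```text
the job is handed in; nothing more can be done
None
```

The job is handed in at about 29 s. The one concern is a force spike of about 100 N when I reached for the cup, which may have broken the 40 N limit on the gripper's body.

**What I did:** The moves allow no tilt, so I leaned the tool to about 46° by pushing past the arm's reach. I then drew the bolt to its stop, took the cup out from under the glass and poured it over the box by spinning the tool 180°. Last, I set the cup upright on the coaster, opened the fingers and backed the arm clear.

**Last checks:**
- **Cup:** it looks empty and stands upright on the coaster.
- **Bolt:** the tab was within about 1 px of its fully drawn position in both views when I let it go, and is still drawn. The force had risen to about 40 N at the stop.
- **Box and bystanders:** the box corners moved by about 1 px or less. Comparing first and last pictures showed changes only at the bolt, cup, coaster, inside of the box, and the arm with its shadow.
- **Pieces:** they are in the box, but at this resolution I could make out only about seven. I'm inferring all eight from the empty cup and no strays on the bench.

**What disagreed:**
- **Force spike:** it was one reading at t = 14.4 s, back to zero 0.25 s later. It was below the 120 N wrist limit. The likeliest cause is the gripper body's lower edge bumping the tops of the bolt staples; if so, it went over the 40 N limit.
- **Bolt start:** the tab first looked about 10 mm off the listed shut position, so I relied on the stop and the end position.

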